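Dress the bearing bar and lay the coupler test bed

TASK

Dress the burred top of the bearing bar beside the coupler test bed with the file: four full forward strokes towards the bed, tip leading, from the front third of the file to its rear third, pressed on going forward and lifted clear of the bar on every return; then lay the file back in its cradle. After that lay every loose bed plate into the bed, each turned so that its notch keys round the centre boss and it drops flush. Leave the clamps, the pin, the cap and the coupler where they are.

Things in the scene. Friction and masses are not known exactly. Their poses are not given: they have to be found in the camera images.
- bed: Coupler test bed: fixed dark steel frame 168 x 168 mm, 22 mm high, z up, origin at the centre of its underside on the table. Square recess 148 x 148 mm, open at the top, floor 6 mm above the table (16 mm deep). A square boss 36 x 36 mm, as high as the walls, stands in the middle. Each quarter of the recess takes one plate, its centre 37 mm from the middle in bed x and in y.
- bed_centre (a point): Middle of the bed in plan, at the height of the recess floor (6 mm above the table); axes as the bed's. The bearing bar stands beside the frame on its -y side.
- bar_mark (a point): Middle of the bearing bar's top at rest: 64 mm above the table, at bed y = -125 mm; axes as the bed's. The bar is a galvanised strip on edge, 106 mm long (x), 10 mm thick (y), with a burred top, between two 46 mm high posts. File strokes run along +y of this frame: across the bar, towards the bed. The air over bed and bar is free.
- bar: The bearing bar; origin at table height straight under its middle. On rubber: beyond about 1 N it sinks about 1 mm for each further 1.5 N of downward force, 6 mm at most (3 mm is a good pressure); it also gives along the stroke (bar_slide).
- bar_slide (a joint): How far friction has carried the bar along the stroke, m: 0 at rest, positive forward (bed +y), stops at +-0.006. A spring of 400 N/m brings it back. A pressed forward stroke shows as a value above 0.0015; below -0.003 means the file was dragged backwards on the bar.
- file: Flat steel file with a wooden grip on top, 0.45 kg, starts in the cradle. Origin: centre of its underside; x to the tip, z up. Blade 200 x 30 x 8 mm, flat underside, balanced about the middle. Grip bar along x over the middle: 100 mm long, 24 mm wide (y), 30 to 60 mm above the underside, on posts at x = +-38 mm. A knob 34 mm high stands on the heel (x = -85 mm). The teeth cut towards the tip.
- file_tip (a point): Front end of the file's underside, 100 mm ahead of its origin along file x; axes as the file's. A full stroke brings the bar from under the front third (tip at most 67 mm past the bar) to under the rear third (tip 133 mm or more past the bar).
- cradle: The file's cradle: fixed grey plastic tray 224 x 52 mm, origin at the centre of its underside, x along its length. Floor 8 mm above the table, rim 16 mm; inside 214 x 42 mm. The file starts in it, tip towards cradle +x.
- plate0: Bed plate (all alike; some may be absent): galvanised, 69 x 69 x 16 mm, 0.45 kg, origin at the centre of its underside, z up. Lifting lug on top in the middle: 44 mm long (x), 22 mm wide (y), to 50 mm above the underside. Corner -x -y has an 18 x 18 mm notch. Side -x has a tab 20 mm wide at y = +9, reaching x = -46; side -y has a recess 25 mm wide at x = +9, 9 mm deep, for a neighbour's tab.
- key0 (a point): Point of plate0 at x = y = -37 mm in its underside plane; lies on bed_centre once laid. The plate fits any free quarter, with its notch at the boss: plate yaw = bed yaw in the +x +y quarter, 90 degrees more for each next quarter counter-clockwise. Play 2.5 mm all round; laid, the plate's top is flush with the frame.
- plate1: Bed plate (all alike; some may be absent): galvanised, 69 x 69 x 16 mm, 0.45 kg, origin at the centre of its underside, z up. Lifting lug on top in the middle: 44 mm long (x), 22 mm wide (y), to 50 mm above the underside. Corner -x -y has an 18 x 18 mm notch. Side -x has a tab 20 mm wide at y = +9, reaching x = -46; side -y has a recess 25 mm wide at x = +9, 9 mm deep, for a neighbour's tab.
- key1 (a point): Point of plate1 at x = y = -37 mm in its underside plane; lies on bed_centre once laid. The plate fits any free quarter, with its notch at the boss: plate yaw = bed yaw in the +x +y quarter, 90 degrees more for each next quarter counter-clockwise. Play 2.5 mm all round; laid, the plate's top is flush with the frame.
- plate2: Bed plate (all alike; some may be absent): galvanised, 69 x 69 x 16 mm, 0.45 kg, origin at the centre of its underside, z up. Lifting lug on top in the middle: 44 mm long (x), 22 mm wide (y), to 50 mm above the underside. Corner -x -y has an 18 x 18 mm notch. Side -x has a tab 20 mm wide at y = +9, reaching x = -46; side -y has a recess 25 mm wide at x = +9, 9 mm deep, for a neighbour's tab.
- key2 (a point): Point of plate2 at x = y = -37 mm in its underside plane; lies on bed_centre once laid. The plate fits any free quarter, with its notch at the boss: plate yaw = bed yaw in the +x +y quarter, 90 degrees more for each next quarter counter-clockwise. Play 2.5 mm all round; laid, the plate's top is flush with the frame.
- plate3: Bed plate (all alike; some may be absent): galvanised, 69 x 69 x 16 mm, 0.45 kg, origin at the centre of its underside, z up. Lifting lug on top in the middle: 44 mm long (x), 22 mm wide (y), to 50 mm above the underside. Corner -x -y has an 18 x 18 mm notch. Side -x has a tab 20 mm wide at y = +9, reaching x = -46; side -y has a recess 25 mm wide at x = +9, 9 mm deep, for a neighbour's tab.
- key3 (a point): Point of plate3 at x = y = -37 mm in its underside plane; lies on bed_centre once laid. The plate fits any free quarter, with its notch at the boss: plate yaw = bed yaw in the +x +y quarter, 90 degrees more for each next quarter counter-clockwise. Play 2.5 mm all round; laid, the plate's top is flush with the frame.
- clamp0: Galvanised beam clamp, C-shaped, about 75 x 45 mm and 92 mm high; not part of the job. Origin: centre of its underside.
- clamp1: Galvanised beam clamp, C-shaped, about 75 x 45 mm and 92 mm high; not part of the job. Origin: centre of its underside.
- clamp2: Galvanised beam clamp, C-shaped, about 75 x 45 mm and 92 mm high; not part of the job. Origin: centre of its underside.
- pin: Rusty scaffold joint pin, 150 mm long, 32 mm thick, lying along its x; not part of the job. Origin: middle of its underside.
- cap: Orange plastic guardrail cap, 68 mm across, 55 mm high; not part of the job. Origin: centre of its underside.
- coupler: Galvanised U-shaped half coupler, 70 x 40 mm, 50 mm high; not part of the job. Origin: centre of its underside.
Things that resemble listed ones, but are neither listed nor needed, are in the scene too. What is shaped like the plate0 but blue, pink or purple is not meant.

How it is judged (in metres and radians):
On the way, in this order (a step that is already met when the one before it is completed fails the run):
1. first stroke begins: the file, tip pointing along the stroke, rests on the bar under its front third (contact force between file and bar above 0.5 N and angle between the x axis of file and the y axis of bar_mark, either way round below 0.35 rad and x of file_tip in the frame of bar_mark between -0.06 and 0.06 m and y of file_tip in the frame of bar_mark between 0.005 and 0.075 m), for 0.04 s.
2. first stroke ends: still pressed on the bar and carrying it forward, the bar now under the file's rear third (contact force between file and bar above 0.5 N and angle between the x axis of file and the y axis of bar_mark, either way round below 0.35 rad and x of file_tip in the frame of bar_mark between -0.06 and 0.06 m and y of file_tip in the frame of bar_mark above 0.125 m and value of joint bar_slide above 0.0015 m), for 0.02 s.
3. second stroke begins: the file, tip pointing along the stroke, rests on the bar under its front third (all of step 1), for 0.04 s.
4. second stroke ends: still pressed on the bar and carrying it forward, the bar now under the file's rear third (all of step 2), for 0.02 s.
5. third stroke begins: the file, tip pointing along the stroke, rests on the bar under its front third (all of step 3), for 0.04 s.
6. third stroke ends: still pressed on the bar and carrying it forward, the bar now under the file's rear third (all of step 4), for 0.02 s.
7. fourth stroke begins: the file, tip pointing along the stroke, rests on the bar under its front third (all of step 5), for 0.04 s.
8. fourth stroke ends: still pressed on the bar and carrying it forward, the bar now under the file's rear third (all of step 6), for 0.02 s.
9. the file lies in its cradle, let go (horizontal distance between file and cradle below 0.014 m and z of file in the frame of cradle below 0.012 m and angle between file's own z axis and vertical below 0.08 rad and contact force between file and the fingers below 0.05 N), for 0.2 s.
10. every plate that is there is keyed round the boss and flush in the bed (horizontal distance between each of key0, key1, key2, key3 and bed_centre below 0.009 m and z of each of plate0, plate1, plate2, plate3 in the frame of bed_centre below 0.0035 m and angle between each of plate0, plate1, plate2, plate3's own z axis and vertical below 0.06 rad and linear speed of each of plate0, plate1, plate2, plate3 below 0.02 m/s), for 0.2 s.
At the end, for the whole second after the job is handed in: The file lies flat in its cradle, centred within 14 mm, and every plate present lies flat and still in the bed, its key point within 9 mm of the bed's centre and its underside within 3.5 mm of the recess floor (all of step 9 and all of step 10); the robot touches nothing.
It fails at once if the file is dragged backwards on the bar (value of joint bar_slide below -0.003 m).
It fails at once if a bystander (clamp, pin, cap or coupler) is knocked more than 50 mm aside (distance of any of clamp0, clamp1, clamp2, pin, cap, coupler from where it was at the start of the episode above 0.05 m).
Of plate0, plate1, plate2, plate3 only 2 to 4 are there at a start; the rules pass over those that are not, and their reading is None.
At some moment in a run one of plate0, plate1, plate2, plate3 may be knocked a few centimetres aside while the robot is not near it.
It also fails if it takes over 210 s, if anything falls off the work surface, if the arm or the gripper's body presses on something with over 40 N, if the wrist force passes 120 N, or if a joint passes its speed limit or range.

ROBOT

A 7-joint arm with a two-finger parallel gripper is mounted at the origin on the work surface. World frame = base frame: x ahead of the robot, y to its left, z up, the work surface at z = 0. Lengths are in m, angles in degrees, forces in N, time in s.
With the tool pointing down it reaches from about 0.425 to 0.875 m from the base axis. Payload 4.7 kg.
Tool frame: the origin (TCP) lies midway between the tips of the shut fingers; the grasp point (between the pads) lies 19 mm behind it; y points along the fingers, x is the direction in which the jaws open and shut, and the axes are right-handed (so a half turn about y gives the same grasp; the last joint's range is limited). The gripper opens to 87 mm and grips with 3 to 60 N. Pads are 19 mm wide; open, the fingers measure 117 mm over their backs; the gripper's body (75 mm by 190 mm) begins 51 mm behind the grasp point.
Start: joints at [67.787, 18.392, -4.016, 83.108, 1.295, 78.541, -3.26], TCP at [0.254, -0.598, 0.223] pointing down, gripper open.
Joint ranges: [-163.93, 163.93], [-17.29, 119.83], [-79.2, 71.16], [3.27, 140.29], [-89.18, 269.18], [5.43, 117.66], [-154.24, 154.24]. Speed limits (degrees/s): [147.25, 147.25, 180, 180, 180, 180, 180].

INTERFACE

Orientations are given as [roll, pitch, yaw] about the fixed x, y, z axes, in that order (R = Rz(yaw) Ry(pitch) Rx(roll)).
In Python, from cell import env gives the robot as it stands.
- The arm moves only by the tool carry_out, never from a script. Its argument "targets" is a list of rows, each a list of 2 entries, a list of its own where there are three numbers: the shift along the tool's x, y, z in mm, then the turn, a rotation vector about the tool's x, y, z in degrees. A call has 1 to 12 rows; each row shifts and turns the commanded pose from where the row before left it, along the tool's axes as they then stand; what a row does not reach is not made up. A row lasts 1/10 s, in which the tool goes at most 50 mm and 8.59 degrees, less where a joint would pass 70% of its speed; a pose out of reach is approached as far as the arm can. A call with a gripper value outside its range is refused whole. "jaw" is the opening, from 0 (shut) to 1 (fully open), set as the call begins (left out, the last holds). The fingers move at their own pace and stop on an object; "squeeze" is the grip in N (left out, the last holds). Time passes only in rows, so rows that do not move let the fingers close. It gives the time, the measured TCP pose, the force and the opening at its end, in the units of the state.
- env.get_obs(): the state, without advancing time (a new reading comes with each control period).
- env.read_camera(name): name is "side" or "top" or "wrist"; returns the picture (400x640x3 uint8, red, green, blue); there is no depth.
- env.get_calibration(name): a dict with "fx", "fy", "cx", "cy" (pixels), "R" (3x3) and "t" (3): a world point X has camera coordinates R X + t; the wrist camera has in their place "hand_eye" (4x4, takes a point from camera to tool coordinates, whose origin is the TCP and whose axes are the tool frame's). Camera axes: x right, y down, z forward; pixel columns grow to the right and rows downward; lengths in m; the calibration is good to about 2 mm. A picture is of the moment at which its call begins: read the wrist's pose just before it. get_calibration takes no time and is no camera call.
- env.sign_off(): hands the job in, once; it reports no verdict.
Trained networks look in the newest picture that a camera, given by its name, has taken for a name from the list of things; names that differ only in an ending like _2 or _b are one class to them, and where a whole thing is asked for, a point or a joint stands for the part that bears it (a point fixed in the world has none). Each returns a list of dicts, best first, with "p" (0 to 1); they miss things now and then, are a little off and sometimes report something else, mostly with a low value. They report only what shows in the picture. A call takes as long as a camera call. They do not tell look-alikes from the thing itself.
- env.outline_of(camera, label): "mask" (400x640 bool, what is visible of it) and "xy" ([column, row] in pixels, amid what is visible of it).
The state is a dict: "time_s": time; "qpos": joint angles; "joint_velocities": joint speeds; "effort": joint torques, N m; "tool_pos": TCP position; "tool_rot": TCP orientation; "force": force on the tool from outside, world axes, zero at the start; "wrist_torque": the same for the moment, N m; "grip_width": finger opening in m.
Only numpy, scipy, OpenCV 4.12 (cv2) and the standard library are available. Lean on these libraries where they do the work, as an engineer would, in place of code of your own. Each camera call takes 0.05 s, during which the arm holds its last target.

## Working session

There is one attempt and no reset: what is moved stays moved. The work goes in short steps, Python scripts to look and compute and a tool call to move; the robot and the scene stay as the last step left them, time stands still between calls to the robot, and variables do not carry over. Pictures are saved under pics/ and viewed, and the job is handed in when it is done.

Besides the shell and the picture viewer there is one more tool, called after "Call:" by a JSON object that holds its "method" and its "body". carry_out: Moves the arm, as the interface text tells. Its arguments: {"type":"object","properties":{"targets":{"type":"array","items":{"type":"array"}},"jaw":{"type":"number"},"squeeze":{"type":"number"}},"required":["targets"]}

```bash
ls; mkdir -p pics; cat > h.py <<'E'
import numpy as np, cv2
from cell import env
def snap(n,f):
    im=env.read_camera(n); cv2.imwrite('pics/'+f,im[:,:,::-1]); return im
E
python3 - <<'E'
from h import *
print(env.get_obs())
for n in ['side','top','wrist']:
    print(n,env.get_calibration(n)); snap(n,n+'0.png')
E
```

```text
pics
{'time_s': 0.0, 'qpos': array([67.78830015, 18.43784534, -4.01487066, 83.17520658,  1.29628357,
       78.54059402, -3.2598277 ]), 'joint_velocities': array([-0.06480098,  0.09348539,  0.05557698,  0.12264894,  0.00528063,
       -0.04335305,  0.00309495]), 'effort': array([-2.57526281e-04, -4.91283524e+01, -4.03586794e-01, -3.12527597e+01,
       -6.36811322e-02,  4.37008752e-02,  1.95080474e-04]), 'tool_pos': array([ 0.25390153, -0.59775688,  0.22147253]), 'tool_rot': array([-90.00724954,   0.10833378, -66.97874929]), 'force': array([ 0.69665552, -0.41535747, -0.5746231 ]), 'wrist_torque': array([-0.03736219,  0.01913668,  0.01022117]), 'grip_width': 0.08676751943338606}
side {'fx': 447.0235340924215, 'fy': 447.0235340924215, 'cx': 322.0409887387939, 'cy': 201.9578776557715, 'R': array([[-0.99207015, -0.12466366, -0.01599368],
       [-0.06029274,  0.58369253, -0.80973318],
       [ 0.1102797 , -0.80234781, -0.58658024]]), 't': array([0.58134471, 0.0925634 , 1.54729116])}
top {'fx': 458.27476060608836, 'fy': 458.27476060608836, 'cx': 310.118213810672, 'cy': 199.412718061415, 'R': array([[ 7.27289966e-03, -9.99973351e-01,  6.33838783e-04],
       [-9.93636822e-01, -7.29805561e-03, -1.12394863e-01],
       [ 1.12396494e-01,  1.87631010e-04, -9.93663420e-01]]), 't': array([-0.01482149,  0.56436715,  1.44575658])}
wrist {'fx': 284.1085900141648, 'fy': 284.1085900141648, 'cx': 323.51510735213446, 'cy': 197.1656703612564, 'hand_eye': array([[ 9.99999618e-01,  7.69613393e-04, -4.15174039e-04,
         2.69531566e-04],
       [ 5.93364908e-04, -2.48447236e-01,  9.68645249e-01,
        -1.61972147e-01],
       [ 6.42333515e-04, -9.68645125e-01, -2.48447598e-01,
         6.72601259e-02],
       [ 0.00000000e+00,  0.00000000e+00,  0.00000000e+00,
         1.00000000e+00]])}
```

View pics/top0.png

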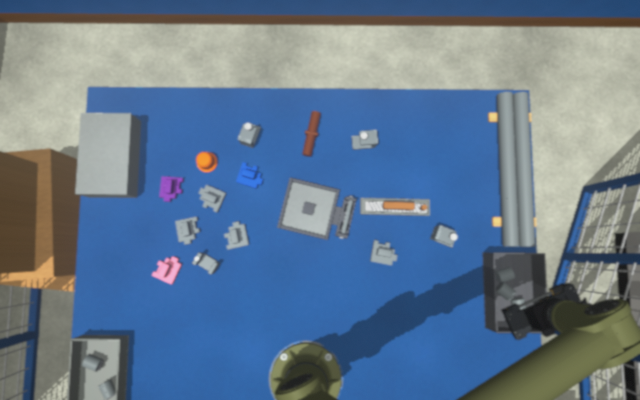

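View pics/side0.png

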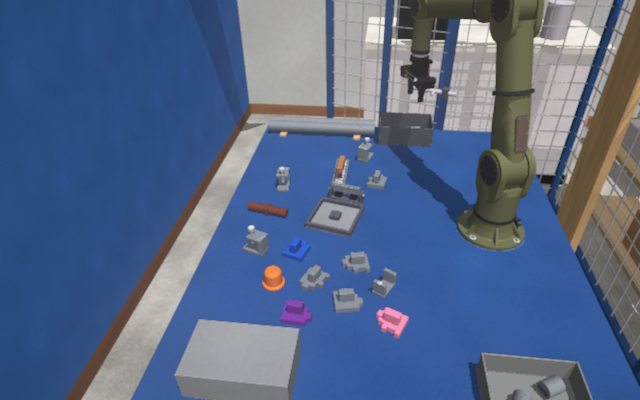

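View pics/wrist0.png

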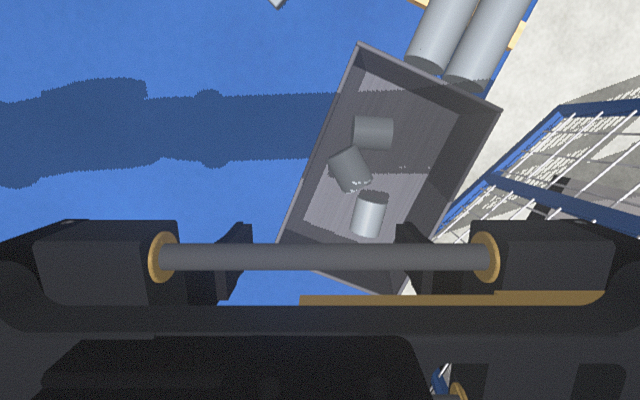

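```bash
cat > geo.py <<'E'
from h import *
def ray(cal,uv,R=None,t=None):
    pass
def back(name,uv,z):
    c=env.get_calibration(name)
    d=np.array([(uv[0]-c['cx'])/c['fx'],(uv[1]-c['cy'])/c['fy'],1.])
    R,t=c['R'],c['t']; o=-R.T@t; w=R.T@d
    s=(z-o[2])/w[2]; return o+s*w
def proj(name,X):
    c=env.get_calibration(name); p=np.asarray(X)@c['R'].T+c['t']
    return np.c_[c['fx']*p[:,0]/p[:,2]+c['cx'],c['fy']*p[:,1]/p[:,2]+c['cy']]
E
python3 - <<'E'
from geo import *
im=cv2.imread('pics/top0.png')
c=im[140:285,150:280]; cv2.imwrite('pics/c1.png',cv2.resize(c,None,fx=4.1,fy=4.1,interpolation=cv2.INTER_CUBIC))
c=im[110:280,270:470]; cv2.imwrite('pics/c2.png',cv2.resize(c,None,fx=3.5,fy=3.5,interpolation=cv2.INTER_CUBIC))
im=cv2.imread('pics/side0.png')
c=im[130:340,240:420]; cv2.imwrite('pics/c3.png',cv2.resize(c,None,fx=2.8,fy=2.8,interpolation=cv2.INTER_CUBIC))
for n in ['top','side']:
  for l in ['bed','bar','file','cradle','plate0','clamp0','pin','cap','coupler']:
    r=env.outline_of(n,l)
    print(n,l,[(round(d['p'],2),np.round(d['xy']).astype(int).tolist(),int(d['mask'].sum()),np.round(back(n,d['xy'],0.02)[:2],3).tolist()) for d in r])
    np.save(f'pics/m_{n}_{l}.npy',np.array([d['mask'] for d in r]))
E
```

```text
top bed [(0.85, [316, 212], 3436, [0.525, -0.03]), (0.55, [251, 132], 330, [0.789, 0.188])]
top bar [(0.52, [348, 219], 122, [0.503, -0.135])]
top file [(0.76, [398, 207], 596, [0.542, -0.294])]
top cradle [(0.71, [396, 200], 547, [0.566, -0.291])]
top plate0 [(0.94, [235, 236], 434, [0.447, 0.232]), (0.92, [172, 269], 480, [0.339, 0.429]), (0.87, [186, 227], 456, [0.474, 0.39]), (0.86, [383, 254], 444, [0.39, -0.245]), (0.83, [171, 189], 421, [0.595, 0.444]), (0.78, [247, 175], 413, [0.646, 0.197]), (0.62, [213, 195], 423, [0.579, 0.306]), (0.52, [316, 211], 3402, [0.528, -0.029])]
top clamp0 [(0.95, [247, 134], 372, [0.78, 0.2]), (0.95, [442, 239], 390, [0.44, -0.438]), (0.58, [364, 139], 436, [0.768, -0.186])]
top pin [(0.93, [312, 132], 436, [0.79, -0.014])]
top cap [(0.6, [208, 163], 348, [0.684, 0.323])]
top coupler [(0.69, [205, 260], 337, [0.367, 0.324])]
side bed [(0.91, [340, 209], 2218, [0.524, -0.035]), (0.27, [347, 187], 200, [0.51, -0.18])]
side bar [(0.62, [346, 186], 221, [0.514, -0.188])]
side file [(0.59, [342, 169], 200, [0.54, -0.306]), (0.54, [340, 210], 2195, [0.522, -0.028]), (0.45, [313, 278], 485, [0.572, 0.319])]
side cradle []
side plate0 [(0.96, [300, 251], 441, [0.633, 0.203]), (0.78, [313, 278], 516, [0.573, 0.32]), (0.78, [294, 314], 608, [0.605, 0.459]), (0.71, [356, 261], 423, [0.449, 0.232]), (0.55, [394, 321], 668, [0.333, 0.454])]
side clamp0 [(0.93, [262, 241], 550, [0.765, 0.169]), (0.74, [365, 152], 271, [0.454, -0.458]), (0.53, [286, 176], 312, [0.76, -0.228])]
side pin [(0.83, [269, 209], 356, [0.783, -0.007])]
side cap [(0.91, [273, 277], 428, [0.695, 0.329])]
side coupler [(0.81, [385, 281], 448, [0.358, 0.31])]
```

View pics/c1.png

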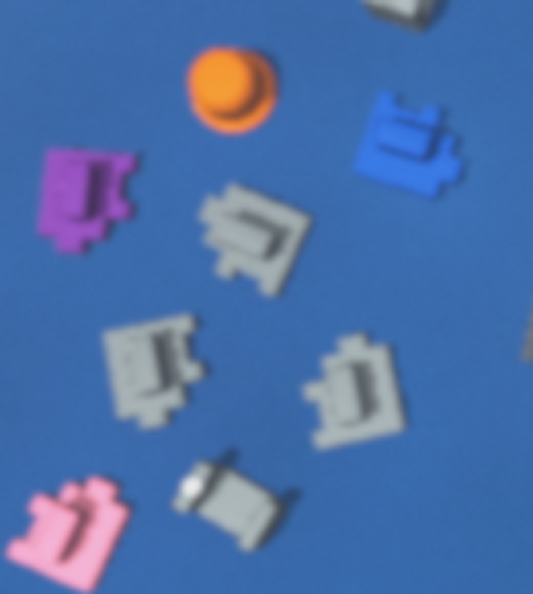

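View pics/c2.png

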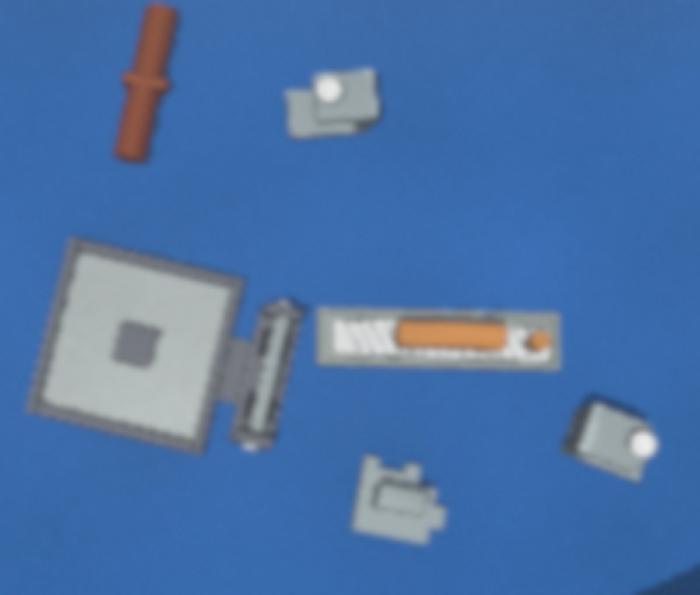

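View pics/c3.png

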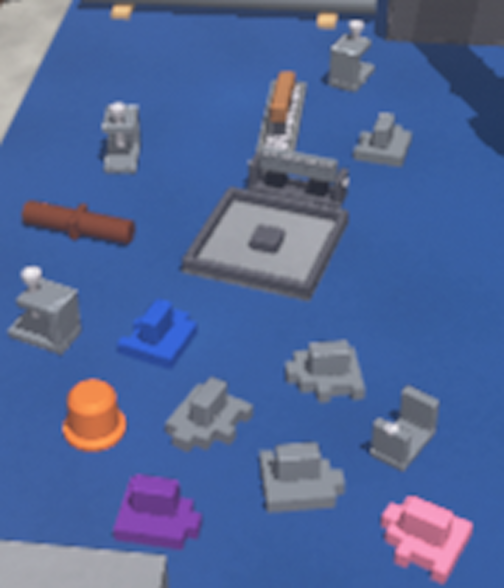

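```bash
cat > mv.py <<'E'
from geo import *
from scipy.spatial.transform import Rotation as Ro
def cur():
    o=env.get_obs(); return o['tool_pos'],Ro.from_euler('xyz',o['tool_rot'],degrees=True),o
def tgt(yaw): return Ro.from_euler('xyz',[-90,0,yaw],degrees=True)
def rows(pos,yaw,n,rd=1):
    """n rows from the measured pose to pos,yaw"""
    p,R,o=cur(); T=tgt(yaw); pos=np.asarray(pos,float)
    rv=(R.inv()*T).as_rotvec(degrees=True)/n; rv=np.round(rv,1)
    out=[];q=p.copy();Q=R
    for i in range(n):
        w=p+(pos-p)*(i+1)/n
        s=np.round(Q.inv().apply(w-q)*1000,rd); out.append([s.tolist(),rv.tolist()])
        q=q+Q.apply(s/1000); Q=Q*Ro.from_rotvec(rv,degrees=True)
    print(str(out).replace(' ','')); return out
def st():
    p,R,o=cur(); print(round(o['time_s'],2),np.round(p,4),np.round(o['tool_rot'],2),'F',np.round(o['force'],1),'T',np.round(o['wrist_torque'],2),round(o['grip_width'],4))
E
python3 - <<'E'
from mv import *
rows([0.43,-0.17,0.33],-90,12,0)
E
```

```text
[[[-27.0,-9.0,27.0],[0.0,1.9,0.0]],[[-28.0,-9.0,27.0],[0.0,1.9,0.0]],[[-29.0,-9.0,26.0],[0.0,1.9,0.0]],[[-30.0,-9.0,24.0],[0.0,1.9,0.0]],[[-30.0,-9.0,24.0],[0.0,1.9,0.0]],[[-31.0,-9.0,22.0],[0.0,1.9,0.0]],[[-33.0,-9.0,22.0],[0.0,1.9,0.0]],[[-32.0,-9.0,20.0],[0.0,1.9,0.0]],[[-34.0,-9.0,20.0],[0.0,1.9,0.0]],[[-34.0,-9.0,18.0],[0.0,1.9,0.0]],[[-34.0,-8.0,17.0],[0.0,1.9,0.0]],[[-35.0,-9.0,16.0],[0.0,1.9,0.0]]]
```

Call:
{"method": "carry_out", "body": {"targets": [[[-27,-9,27],[0,1.9,0]],[[-28,-9,27],[0,1.9,0]],[[-29,-9,26],[0,1.9,0]],[[-30,-9,24],[0,1.9,0]],[[-30,-9,24],[0,1.9,0]],[[-31,-9,22],[0,1.9,0]],[[-33,-9,22],[0,1.9,0]],[[-32,-9,20],[0,1.9,0]],[[-34,-9,20],[0,1.9,0]],[[-34,-9,18],[0,1.9,0]],[[-34,-8,17],[0,1.9,0]],[[-35,-9,16],[0,1.9,0]]], "jaw": 1}}

```text
time_s: 2.25
tool_pos: [0.4302, -0.1687, 0.3301]
tool_rot: [-90.0, -0.0, -89.9]
force: [0.9, -0.0, 0.1]
grip_width: 0.0872
```

```bash
python3 - <<'E'
from mv import *
st(); snap('wrist','w1.png'); st()
E
```

```text
2.25 [ 0.4302 -0.1687  0.3301] [-8.997e+01 -4.000e-02 -8.986e+01] F [ 0.9 -0.   0.1] T [-0.03 -0.06  0.03] 0.0872
2.3 [ 0.4338 -0.1612  0.3321] [-89.73   0.09 -89.35] F [2.4 5.4 1.5] T [ 0.48 -0.23  0.06] 0.0868
```

View pics/w1.png

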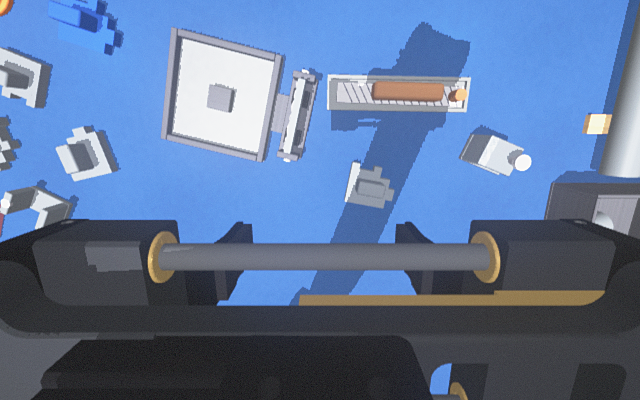

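```bash
cat > fit.py <<'E'
from mv import *
from scipy.optimize import minimize
def shot(f):
    """settled wrist picture + camera (R,t,K)"""
    for i in range(3): env.read_camera('wrist')
    p,R,o=cur(); im=snap('wrist',f); c=env.get_calibration('wrist')
    T=np.eye(4);T[:3,:3]=R.as_matrix();T[:3,3]=p; C=np.linalg.inv(T@c['hand_eye'])
    np.savez('pics/'+f[:-4]+'.npz',R=C[:3,:3],t=C[:3,3],K=[c['fx'],c['fy'],c['cx'],c['cy']],im=im); st()
    return load(f[:-4])
def load(n):
    d=np.load(f'pics/{n}.npz'); return dict(R=d['R'],t=d['t'],K=d['K'],im=d['im'])
def topcam(f):
    im=snap('top',f); c=env.get_calibration('top')
    return dict(R=c['R'],t=c['t'],K=[c['fx'],c['fy'],c['cx'],c['cy']],im=im)
def pr(cam,X):
    p=np.asarray(X)@cam['R'].T+cam['t']; K=cam['K']
    return np.c_[K[0]*p[:,0]/p[:,2]+K[2],K[1]*p[:,1]/p[:,2]+K[3]]
def bk(cam,uv,z):
    K=cam['K']; d=np.array([(uv[0]-K[2])/K[0],(uv[1]-K[3])/K[1],1.]); o=-cam['R'].T@cam['t']; w=cam['R'].T@d
    return o+(z-o[2])/w[2]*w
def place(P,x,y,a,z=0):
    c,s=np.cos(a),np.sin(a); P=np.asarray(P,float)
    return np.c_[x+c*P[:,0]-s*P[:,1],y+s*P[:,0]+c*P[:,1],P[:,2]+z]
mm=.001
PL=[(-46,-1),(-34.5,-1),(-34.5,-16.5),(-16.5,-16.5),(-16.5,-34.5),(-3.5,-34.5),(-3.5,-25.5),(21.5,-25.5),(21.5,-34.5),(34.5,-34.5),(34.5,34.5),(-34.5,34.5),(-34.5,19),(-46,19)]
def rect(l,w): return [(-l/2,-w/2),(l/2,-w/2),(l/2,w/2),(-l/2,w/2)]
def prism(poly,z0,z1): return (np.array(poly)*mm,z0*mm,z1*mm)
MODEL={'plate':[prism(PL,0,16),prism(rect(44,22),16,50)],'cradle':[prism(rect(224,52),0,16)]}
def sil(cam,model,x,y,a,z=0,S=4,shape=(400,640)):
    m=np.zeros((shape[0]*S//1,shape[1]*S//1),np.uint8) if False else np.zeros(shape,np.uint8)
    for poly,z0,z1 in model:
        n=len(poly)
        A=pr(cam,place(np.c_[poly,np.full(n,z0)],x,y,a,z)); B=pr(cam,place(np.c_[poly,np.full(n,z1)],x,y,a,z))
        faces=[A,B]+[np.array([A[i],A[(i+1)%n],B[(i+1)%n],B[i]]) for i in range(n)]
        for f in faces: cv2.fillPoly(m,[np.round(f*16).astype(np.int32)],255,cv2.LINE_AA,4)
    return m/255.
def fitsil(cam,mask,model,x,y,angs,win=None,z=0):
    M=mask.astype(float)
    def cost(v):
        s=sil(cam,model,v[0],v[1],v[2],z)
        return np.abs(s-M).sum() if win is None else np.abs(s-M)[win].sum()
    best=None
    for a in angs:
        r=minimize(cost,[x,y,a],method='Nelder-Mead',options=dict(initial_simplex=np.array([[x,y,a],[x+.008,y,a],[x,y+.008,a],[x,y,a+.25]]),xatol=1e-5,fatol=.1,maxiter=250))
        if best is None or r.fun<best.fun: best=r
    return best.x,best.fun,best.fun/M.sum()
def greymask(im):
    hsv=cv2.cvtColor(im,cv2.COLOR_RGB2HSV); m=(hsv[:,:,1]<75).astype(np.uint8)
    return m
def fitedge(cam,loops,x,y,a,d=.02,da=.15,n=60):
    g=cv2.GaussianBlur(cv2.cvtColor(cam['im'],cv2.COLOR_RGB2GRAY).astype(np.float32),(0,0),1.)
    mag=np.hypot(cv2.Sobel(g,cv2.CV_32F,1,0),cv2.Sobel(g,cv2.CV_32F,0,1)); mag=np.minimum(mag,150)
    pts=[]
    for L in loops:
        L=np.array(L)*mm
        for i in range(len(L)):
            k=np.linspace(0,1,n)[:,None]; pts.append(L[i]*(1-k)+L[(i+1)%len(L)]*k)
    pts=np.concatenate(pts)
    def val(v,mg):
        q=pr(cam,place(pts,*v)).astype(np.float32)
        return -cv2.remap(mg,q[:,0][None],q[:,1][None],cv2.INTER_LINEAR).mean()
    v=np.array([x,y,a])
    for s in (3,1.5,.7):
        mg=cv2.GaussianBlur(mag,(0,0),s); f=s/3
        r=minimize(val,v,args=(mg,),method='Nelder-Mead',options=dict(initial_simplex=v+np.array([[0,0,0],[d*f,0,0],[0,d*f,0],[0,0,da*f]]),xatol=1e-5,fatol=1e-3)); v=r.x
    return v,r.fun
def r3(l,w,z): return [(a,b,z) for a,b in rect(l,w)]
BED=[r3(168,168,22),r3(148,148,22),r3(36,36,22)]
def draw(cam,loops,v,im,col=(255,0,0)):
    for L in loops:
        q=pr(cam,place(np.array(L)*mm,*v)); cv2.polylines(im,[np.round(q*16).astype(np.int32)],True,col,1,cv2.LINE_AA,4)
PLL=[[(a,b,16) for a,b in PL],[(a,b,50) for a,b in rect(44,22)]]
E
python3 - <<'E'
from fit import *
c=shot('w2.png'); im=c['im'].copy()
g=greymask(c['im']); cv2.imwrite('pics/g2.png',g*255)
b,f=fitedge(c,BED,*bk(c,(221,97),.022)[:2],np.radians(-12)); print('bed',np.round(b[:2],4),np.degrees(b[2]),f)
draw(c,BED,b,im)
k,f=fitedge(c,[r3(224,52,16)],*bk(c,(399,92),.016)[:2],np.radians(90)); print('cradle',np.round(k[:2],4),np.degrees(k[2]),f)
draw(c,[r3(224,52,16)],k,im)
n,lab,stt,cen=cv2.connectedComponentsWithStats(g)
l=lab[185,370]; print(stt[l])
q,f,e=fitsil(c,lab==l,MODEL['plate'],*bk(c,(368,186),.016)[:2],np.radians(np.arange(0,360,30))); print('plateA',np.round(q[:2],4),np.degrees(q[2])%360,e)
draw(c,PLL,q,im)
cv2.imwrite('pics/o2.png',im[:,:,::-1])
E
```

```text
2.5 [ 0.4296 -0.1709  0.3295] [-9.001e+01 -5.000e-02 -8.979e+01] F [ 0.3 -1.2  0.3] T [ 0.    0.06 -0.04] 0.087
bed [ 0.5363 -0.004 ] -13.448694043998078 -101.5677719116211
cradle [ 0.5458 -0.286 ] 89.13340169783646 -130.0980682373047
[ 344  162   50   46 1551]
plateA [ 0.3968 -0.2449] 77.92910204855536 0.1118999759800761
```

View pics/o2.png

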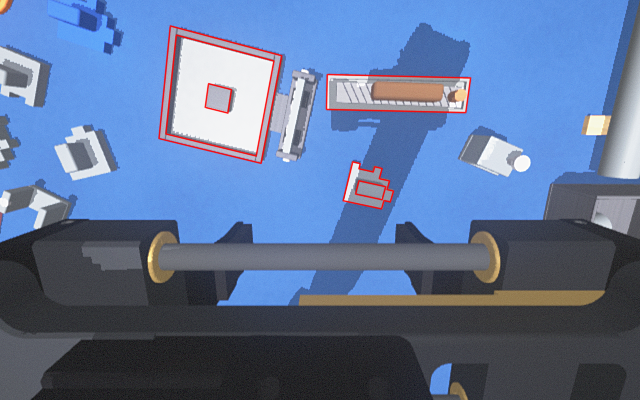

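```bash
python3 - <<'E'
from fit import *
print(np.round(env.get_obs()['qpos'],1))
c=load('w2'); im=c['im'].copy()
b=np.array([.5363,-.004,np.radians(-13.45)])
bar=[(53,-130,64),(53,-120,64),(-53,-120,64),(-53,-130,64)]
v,f=fitedge(c,[bar],*b,d=.006,da=.05); print('bar-bed',v[:2],np.degrees(v[2]),f)
draw(c,[bar],b,im); draw(c,[bar],v,im,(0,255,0))
G=[r3(100,24,68)]
k=bk(c,(409,92),.068); f_,s=fitedge(c,G,*k[:2],np.radians(89),d=.008); print('file',f_[:2],np.degrees(f_[2]),s)
draw(c,G,f_,im)
F=[r3(200,30,16)]; f2,s=fitedge(c,F,*f_,d=.004,da=.03); print(f2[:2],np.degrees(f2[2]),s); draw(c,F,f2,im,(0,255,0))
cv2.imwrite('pics/o3.png',cv2.resize(im[50:180,240:490,::-1],None,fx=3.2,fy=3.2,interpolation=cv2.INTER_CUBIC))
E
```

```text
[ 45.4  -5.9 -24.6  97.3  -2.4  88.1 -68.8]
bar-bed [ 0.53767239 -0.00348857] -13.537733616292734 -134.62950134277344
file [ 0.54187784 -0.28667509] 88.15912298767047 -100.10892486572266
[ 0.55117814 -0.27394898] 84.81760598173526 -102.96866607666016
```

View pics/o3.png

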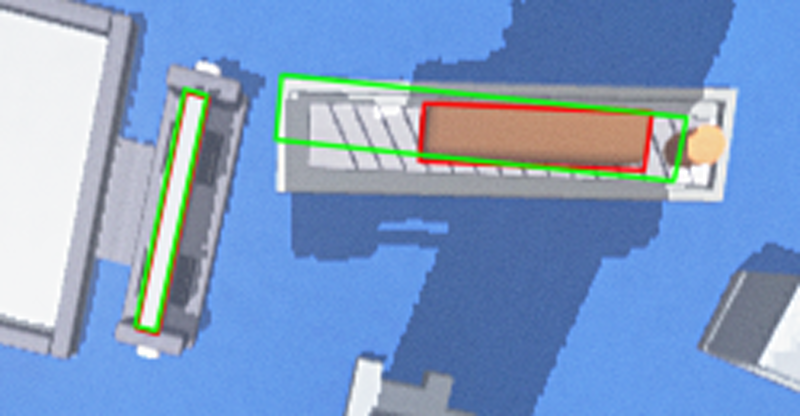

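```bash
python3 - <<'E'
from fit import *
rows([0.542,-0.287,0.13],-1.8,12,0)
E
```

```text
[[[10.0,17.0,9.0],[0.0,-7.3,0.0]],[[11.0,16.0,8.0],[0.0,-7.3,0.0]],[[11.0,17.0,7.0],[0.0,-7.3,0.0]],[[13.0,17.0,5.0],[0.0,-7.3,0.0]],[[13.0,16.0,4.0],[0.0,-7.3,0.0]],[[13.0,17.0,1.0],[0.0,-7.3,0.0]],[[14.0,16.0,0.0],[0.0,-7.3,0.0]],[[13.0,17.0,-1.0],[0.0,-7.3,0.0]],[[13.0,17.0,-4.0],[0.0,-7.3,0.0]],[[13.0,16.0,-5.0],[0.0,-7.3,0.0]],[[11.0,17.0,-6.0],[0.0,-7.3,0.0]],[[11.0,17.0,-8.0],[0.0,-7.3,0.0]]]
```

Call:
{"method": "carry_out", "body": {"targets": [[[10,17,9],[0,-7.3,0]],[[11,16,8],[0,-7.3,0]],[[11,17,7],[0,-7.3,0]],[[13,17,5],[0,-7.3,0]],[[13,16,4],[0,-7.3,0]],[[13,17,1],[0,-7.3,0]],[[14,16,0],[0,-7.3,0]],[[13,17,-1],[0,-7.3,0]],[[13,17,-4],[0,-7.3,0]],[[13,16,-5],[0,-7.3,0]],[[11,17,-6],[0,-7.3,0]],[[11,17,-8],[0,-7.3,0]]], "jaw": 1}}

```text
time_s: 3.7
tool_pos: [0.5411, -0.2884, 0.1279]
tool_rot: [-90.0, 0.1, -2.0]
force: [0.5, 0.3, -0.2]
grip_width: 0.087
```

```bash
python3 - <<'E'
from fit import *
c=shot('w3.png')
rows([0.542,-0.287,0.034],-1.8,6,1)
E
```

```text
3.9 [ 0.541  -0.287   0.1287] [-89.95   0.12  -2.46] F [ 0.1 -0.1  0.2] T [-0.01 -0.12 -0.01] 0.0873
[[[0.2,15.8,-0.0],[-0.0,-0.1,-0.0]],[[0.2,15.8,-0.0],[-0.0,-0.1,-0.0]],[[0.2,15.8,-0.0],[-0.0,-0.1,-0.0]],[[0.2,15.7,-0.1],[-0.0,-0.1,-0.0]],[[0.2,15.8,0.0],[-0.0,-0.1,-0.0]],[[0.2,15.8,0.0],[-0.0,-0.1,-0.0]]]
```

View pics/w3.png

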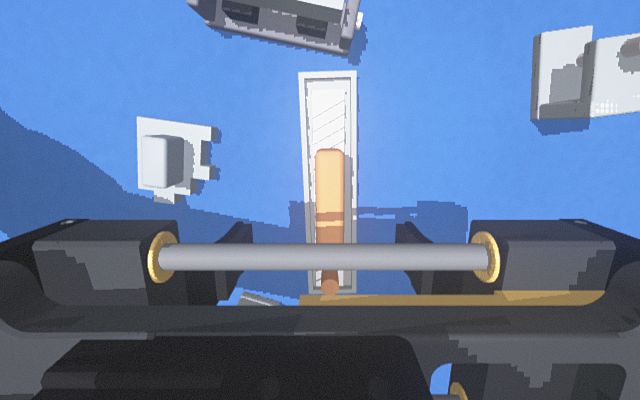

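Call:
{"method": "carry_out", "body": {"targets": [[[0,16,0],[0,-0.1,0]],[[0,16,0],[0,-0.1,0]],[[0,16,0],[0,-0.1,0]],[[0,16,0],[0,-0.1,0]],[[0,16,0],[0,-0.1,0]],[[1,15,0],[0,-0.1,0]],[[0,0,0],[0,0,0]],[[0,0,0],[0,0,0]]]}}

```text
time_s: 4.7
tool_pos: [0.5433, -0.2858, 0.0341]
tool_rot: [-90.0, 0.0, -1.6]
force: [-0.0, -1.0, 0.4]
grip_width: 0.0871
```

Call:
{"method": "carry_out", "body": {"targets": [[[0,0,0],[0,0,0]],[[0,0,0],[0,0,0]],[[0,0,0],[0,0,0]],[[0,0,0],[0,0,0]],[[0,0,0],[0,0,0]],[[0,0,0],[0,0,0]],[[0,0,0],[0,0,0]],[[0,0,0],[0,0,0]]], "jaw": 0, "squeeze": 50}}

```text
time_s: 5.5
tool_pos: [0.5433, -0.286, 0.0345]
tool_rot: [-90.0, 0.0, -1.6]
force: [-0.5, -0.0, -0.2]
grip_width: 0.0311
```

```bash
python3 - <<'E'
from fit import *
st(); print(env.get_obs()['tool_pos'])
snap('wrist','w4.png')
E
```

```text
5.5 [ 0.5433 -0.286   0.0345] [-90.     0.    -1.58] F [-0.5 -0.  -0.2] T [-0.02 -0.14 -0.03] 0.0311
[ 0.54328035 -0.28595208  0.03454467]
```

View pics/w4.png

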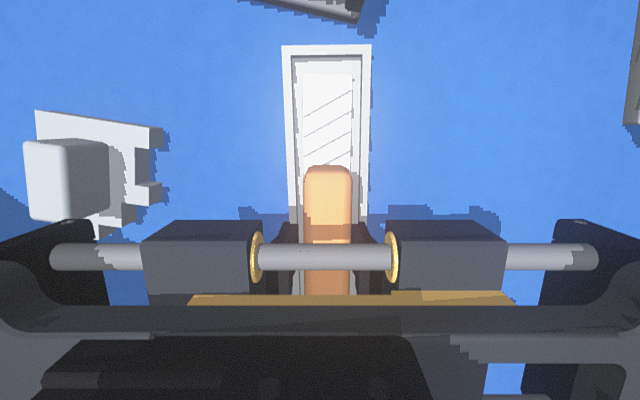

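Fingers still closing (31 mm); the grip sits centred at column 328. Close on, then lift.

Call:
{"method": "carry_out", "body": {"targets": [[[0,0,0],[0,0,0]],[[0,0,0],[0,0,0]],[[0,0,0],[0,0,0]],[[0,0,0],[0,0,0]],[[0,0,0],[0,0,0]]]}}

```text
time_s: 6.05
tool_pos: [0.5439, -0.2859, 0.0348]
tool_rot: [-90.0, -0.1, -1.6]
force: [2.1, -0.1, -1.3]
grip_width: 0.0237
```

```bash
python3 - <<'E'
from fit import *
st()
E
```

```text
6.05 [ 0.5439 -0.2859  0.0348] [-9.001e+01 -7.000e-02 -1.560e+00] F [ 2.1 -0.1 -1.3] T [-0.01 -0.79  0.08] 0.0237
```

Call:
{"method": "carry_out", "body": {"targets": [[[0,-5,0],[0,0,0]],[[0,-10,0],[0,0,0]],[[0,-15,0],[0,0,0]],[[0,-15,0],[0,0,0]],[[0,-15,0],[0,0,0]],[[0,-15,0],[0,0,0]],[[0,-15,0],[0,0,0]],[[0,-10,0],[0,0,0]],[[0,0,0],[0,0,0]],[[0,0,0],[0,0,0]]]}}

```text
time_s: 7.05
tool_pos: [0.5431, -0.2859, 0.1344]
tool_rot: [-90.0, 0.0, -1.6]
force: [-0.0, 0.3, -5.6]
grip_width: 0.0239
```

```bash
python3 - <<'E'
from fit import *
c=shot('w5.png')
snap('side','s5.png')
im=cv2.imread('pics/s5.png'); cv2.imwrite('pics/s5c.png',cv2.resize(im[100:260,260:460],None,fx=3.5,fy=3.5,interpolation=cv2.INTER_CUBIC))
E
```

```text
7.25 [ 0.5427 -0.2857  0.1335] [-89.95   0.09  -1.58] F [-0.1 -0.1 -5.8] T [ 0.03 -0.05  0.01] 0.0237
```

View pics/w5.png

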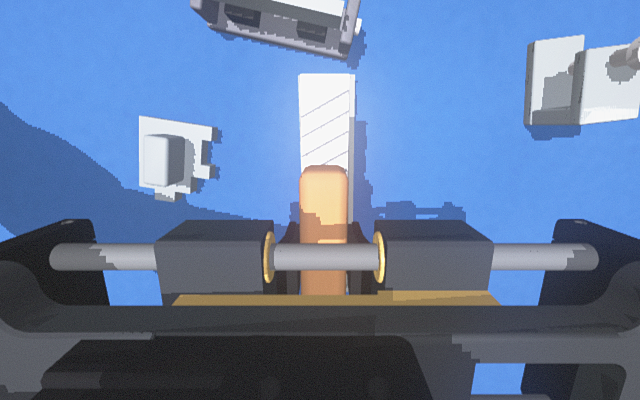

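View pics/s5c.png

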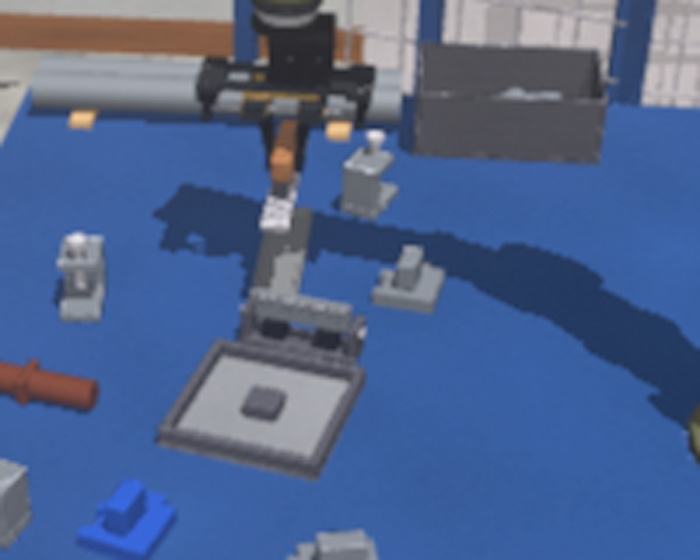

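```bash
python3 - <<'E'
from fit import *
c=load('w5'); p,R,o=cur()
X=bk(c,(326,74.5),p[2]-.0185); d=R.inv().apply(X-p); print('tip in tool',d)
u=np.array([.2334,.9724]); bar=np.array([.5075,-.1253])
tz=d[2]
s=bar+(.035-tz)*u; e=bar+(.150-tz)*u; print(s,e)
rows([*s,.134],-13.5,6,0)
E
```

```text
tip in tool [0.00104987 0.01857635 0.09575131]
[ 0.49332064 -0.18437457] [ 0.52016164 -0.07254857]
[[[-9.0,-0.0,17.0],[-0.0,2.0,-0.0]],[[-9.0,-0.0,16.0],[-0.0,2.0,-0.0]],[[-10.0,-0.0,16.0],[-0.0,2.0,-0.0]],[[-10.0,-0.0,16.0],[-0.0,2.0,-0.0]],[[-11.0,-0.0,15.0],[-0.0,2.0,-0.0]],[[-12.0,-0.0,15.0],[-0.0,2.0,-0.0]]]
```

Call:
{"method": "carry_out", "body": {"targets": [[[-9,0,17],[0,2,0]],[[-9,0,16],[0,2,0]],[[-10,0,16],[0,2,0]],[[-10,0,16],[0,2,0]],[[-11,0,15],[0,2,0]],[[-12,0,15],[0,2,0]],[[0,0,0],[0,0,0]],[[0,0,0],[0,0,0]],[[0,0,0],[0,0,0]]]}}

```text
time_s: 8.2
tool_pos: [0.4937, -0.1852, 0.1346]
tool_rot: [-90.0, -0.0, -13.6]
force: [0.2, -0.0, -5.3]
grip_width: 0.0233
```

```bash
python3 - <<'E'
from fit import *
c=shot('w6.png')
X=pr(c,[[.5075,-.1253,.064]]); print('bar mark px',X)
snap('side','s6.png')
im=cv2.imread('pics/s6.png'); cv2.imwrite('pics/s6c.png',cv2.resize(im[100:260,260:460],None,fx=3.5,fy=3.5,interpolation=cv2.INTER_CUBIC))
rows([.4933,-.1844,.0965],-13.5,3)
E
```

```text
8.4 [ 0.4936 -0.1849  0.1344] [-89.99   0.   -13.62] F [ 0.3 -0.7 -5.1] T [ 0.05  0.   -0.03] 0.0235
bar mark px [[322.95182222 131.94938425]]
[[[-0.1,12.6,0.1],[-0.0,-0.0,-0.0]],[[-0.1,12.7,0.1],[-0.0,-0.0,-0.0]],[[-0.1,12.6,0.1],[-0.0,-0.0,-0.0]]]
```

View pics/w6.png

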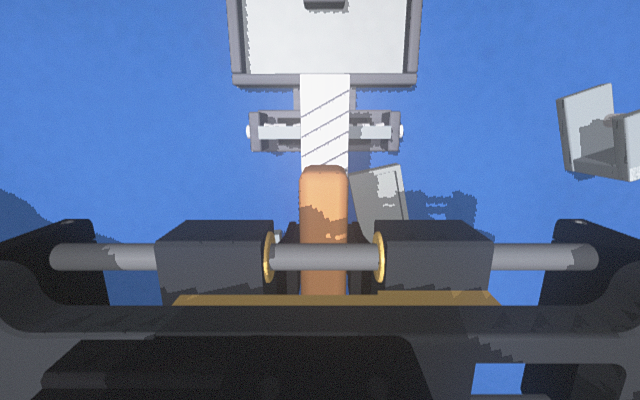

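View pics/s6c.png

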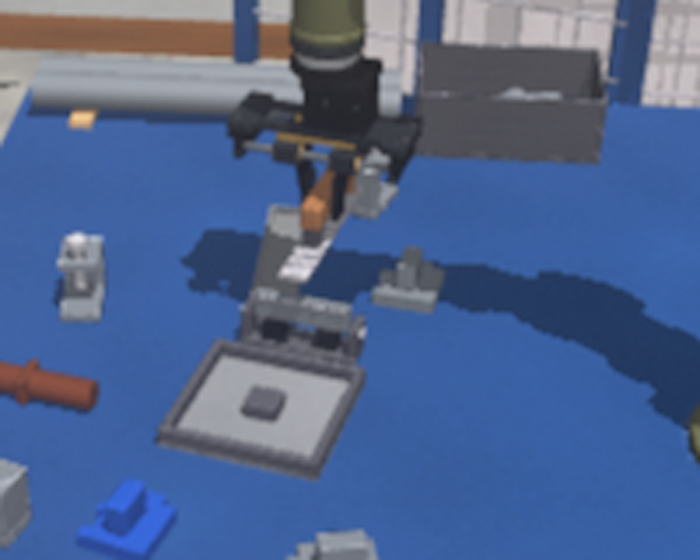

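Call:
{"method": "carry_out", "body": {"targets": [[[0,12,0],[0,0,0]],[[0,13,0],[0,0,0]],[[0,13,0],[0,0,0]],[[0,3,0],[0,0,0]],[[0,3,0],[0,0,0]],[[0,3,0],[0,0,0]],[[0,0,0],[0,0,0]],[[0,0,0],[0,0,0]]]}}

```text
time_s: 9.25
tool_pos: [0.4936, -0.1843, 0.0881]
tool_rot: [-90.0, -0.0, -13.6]
force: [-1.8, 0.5, -1.3]
grip_width: 0.0241
```

```bash
python3 - <<'E'
from fit import *
c=shot('w7.png')
snap('side','s7.png')
im=cv2.imread('pics/s7.png'); cv2.imwrite('pics/s7c.png',cv2.resize(im[130:230,280:400],None,fx=5.5,fy=5.5,interpolation=cv2.INTER_CUBIC))
E
```

```text
9.45 [ 0.4936 -0.1844  0.0879] [-9.002e+01 -3.000e-02 -1.358e+01] F [-2.2  1.3 -0.6] T [0.46 0.57 0.19] 0.0237
```

View pics/s7c.png

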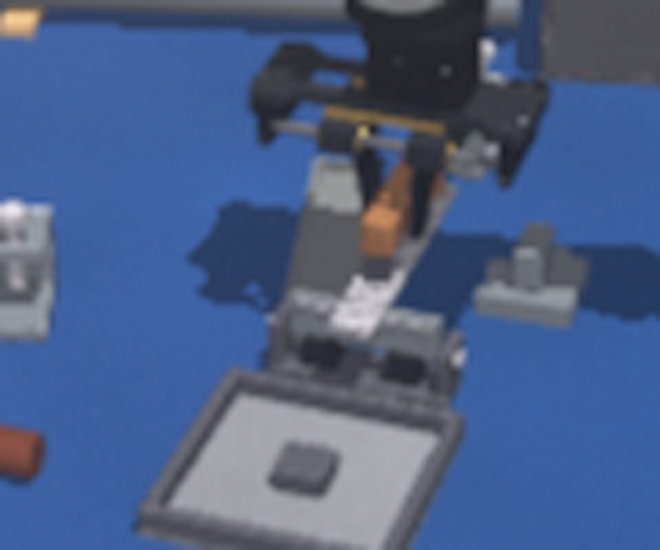

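Call:
{"method": "carry_out", "body": {"targets": [[[0,0.5,10],[0,0,0]],[[0,0,10],[0,0,0]],[[0,0,10],[0,0,0]],[[0,0,10],[0,0,0]],[[0,0,10],[0,0,0]],[[0,0,10],[0,0,0]],[[0,0,10],[0,0,0]],[[0,0,10],[0,0,0]],[[0,0,10],[0,0,0]],[[0,0,10],[0,0,0]],[[0,0,10],[0,0,0]],[[0,0,8],[0,0,0]]]}}

```text
time_s: 10.7
tool_pos: [0.5212, -0.0685, 0.0869]
tool_rot: [-90.0, 0.0, -13.5]
force: [-0.9, -3.7, 0.9]
grip_width: 0.0238
```

```bash
python3 - <<'E'
from fit import *
st(); snap('top','t8.png'); snap('side','s8.png');st()
p,R,o=cur(); u=np.array([.2334,.9724]); bar=np.array([.5075,-.1253]); print('tip past bar',(p[:2]-bar)@u+.0957)
a=cv2.imread('pics/t8.png')[160:260,270:410]; b=cv2.imread('pics/s8.png')[130:230,270:410]
cv2.imwrite('pics/s8c.png',cv2.resize(np.hstack([a,b]),None,fx=2.85,fy=2.85,interpolation=cv2.INTER_CUBIC))
E
```

```text
10.7 [ 0.5212 -0.0685  0.0869] [-9.000e+01  2.000e-02 -1.354e+01] F [-0.9 -3.7  0.9] T [-1.21  0.3  -0.02] 0.0238
10.8 [ 0.5214 -0.0675  0.087 ] [-8.993e+01  1.000e-02 -1.344e+01] F [-0.4 -1.7  0.4] T [-0.7   0.21 -0.  ] 0.0237
tip past bar 0.15515278694886778
```

View pics/s8c.png

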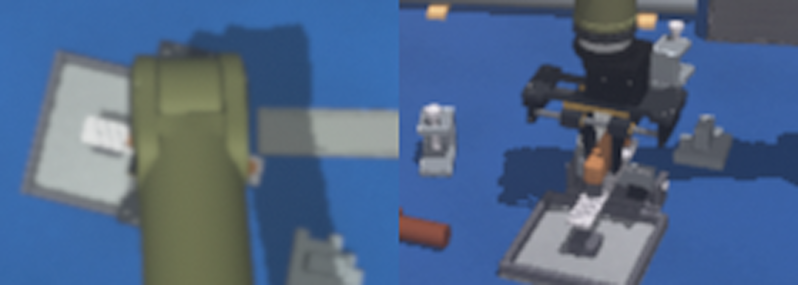

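Call:
{"method": "carry_out", "body": {"targets": [[[0,-12,0],[0,0,0]],[[0,-14,0],[0,0,0]],[[0,0,-8],[0,0,0]],[[0,0,-30],[0,0,0]],[[0,0,-40],[0,0,0]],[[0,0,-30],[0,0,0]],[[0,0,-10],[0,0,0]],[[0,0,0],[0,0,0]],[[0,14,0],[0,0,0]],[[0,8,0],[0,0,0]],[[0,4,0],[0,0,0]],[[0,0,0],[0,0,0]]]}}

```text
time_s: 12.0
tool_pos: [0.4935, -0.183, 0.0868]
tool_rot: [-90.0, 0.1, -13.5]
force: [-1.4, 0.7, 0.8]
grip_width: 0.0236
```

```bash
cat > ck.py <<'E'
from fit import *
st(); p,R,o=cur(); u=np.array([.2334,.9724]); bar=np.array([.5075,-.1253]); print('tip past bar',(p[:2]-bar)@u+.0957)
env.read_camera('side'); st()
E
python3 ck.py
```

```text
12.0 [ 0.4935 -0.183   0.0868] [-8.995e+01  7.000e-02 -1.347e+01] F [-1.4  0.7  0.8] T [0.53 0.43 0.15] 0.0236
tip past bar 0.03636259441302633
12.05 [ 0.4935 -0.1832  0.0871] [-8.997e+01  7.000e-02 -1.348e+01] F [-2.2  0.7  0.5] T [0.57 0.5  0.15] 0.0235
```

Call:
{"method": "carry_out", "body": {"targets": [[[0,0,10],[0,0,0]],[[0,0,10],[0,0,0]],[[0,0,10],[0,0,0]],[[0,0,10],[0,0,0]],[[0,0,10],[0,0,0]],[[0,0,10],[0,0,0]],[[0,0,10],[0,0,0]],[[0,0,10],[0,0,0]],[[0,0,10],[0,0,0]],[[0,0,10],[0,0,0]],[[0,0,10],[0,0,0]],[[0,0,8],[0,0,0]]]}}

```text
time_s: 13.25
tool_pos: [0.5212, -0.0685, 0.0869]
tool_rot: [-90.0, 0.0, -13.5]
force: [-1.1, -3.4, 0.7]
grip_width: 0.0239
```

```bash
python3 ck.py
```

```text
13.25 [ 0.5212 -0.0685  0.0869] [-9.000e+01  3.000e-02 -1.354e+01] F [-1.1 -3.4  0.7] T [-1.05  0.29 -0.04] 0.0239
tip past bar 0.15408750897904516
13.3 [ 0.5216 -0.0669  0.087 ] [-8.993e+01  1.000e-02 -1.345e+01] F [-0.6 -1.3  0.3] T [-0.83  0.25  0.01] 0.0235
```

Call:
{"method": "carry_out", "body": {"targets": [[[0,-12,0],[0,0,0]],[[0,-14,0],[0,0,0]],[[0,0,-8],[0,0,0]],[[0,0,-30],[0,0,0]],[[0,0,-40],[0,0,0]],[[0,0,-30],[0,0,0]],[[0,0,-10],[0,0,0]],[[0,0,0],[0,0,0]],[[0,14,0],[0,0,0]],[[0,8,0],[0,0,0]],[[0,4,0],[0,0,0]],[[0,0,0],[0,0,0]]]}}

```text
time_s: 14.5
tool_pos: [0.4935, -0.183, 0.0867]
tool_rot: [-90.0, 0.1, -13.5]
force: [-2.4, 1.5, 0.6]
grip_width: 0.0235
```

```bash
python3 ck.py; python3 -c "
from fit import *
shot('w9.png')"
```

```text
14.5 [ 0.4935 -0.183   0.0867] [-8.995e+01  7.000e-02 -1.347e+01] F [-2.4  1.5  0.6] T [0.53 0.43 0.08] 0.0235
tip past bar 0.036357585716481615
14.55 [ 0.4934 -0.1832  0.0871] [-8.997e+01  7.000e-02 -1.348e+01] F [-1.8  0.9 -0.6] T [0.57 0.5  0.14] 0.0237
14.75 [ 0.4933 -0.1839  0.0873] [-9.000e+01  4.000e-02 -1.354e+01] F [-2.6  1.4 -0.5] T [0.62 0.53 0.16] 0.0232
```

View pics/w9.png

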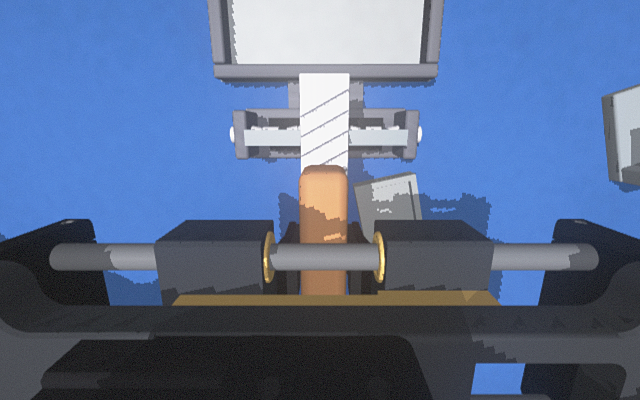

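File unmoved in the hand (tip at row 73, bar row ~133). Strokes three and four.

Call:
{"method": "carry_out", "body": {"targets": [[[0,0,10],[0,0,0]],[[0,0,10],[0,0,0]],[[0,0,10],[0,0,0]],[[0,0,10],[0,0,0]],[[0,0,10],[0,0,0]],[[0,0,10],[0,0,0]],[[0,0,10],[0,0,0]],[[0,0,10],[0,0,0]],[[0,0,10],[0,0,0]],[[0,0,10],[0,0,0]],[[0,0,10],[0,0,0]],[[0,0,8],[0,0,0]]]}}

```text
time_s: 15.95
tool_pos: [0.5212, -0.0685, 0.0869]
tool_rot: [-90.0, 0.0, -13.5]
force: [-1.3, -3.0, 0.6]
grip_width: 0.0238
```

```bash
python3 ck.py
```

```text
15.95 [ 0.5212 -0.0685  0.0869] [-9.000e+01  3.000e-02 -1.354e+01] F [-1.3 -3.   0.6] T [-1.11  0.27  0.05] 0.0238
tip past bar 0.15409557822311717
16.0 [ 0.5216 -0.0668  0.087 ] [-8.993e+01  1.000e-02 -1.345e+01] F [-1.3 -1.2  0.2] T [-0.89  0.19 -0.03] 0.024
```

Call:
{"method": "carry_out", "body": {"targets": [[[0,-12,0],[0,0,0]],[[0,-14,0],[0,0,0]],[[0,0,-8],[0,0,0]],[[0,0,-30],[0,0,0]],[[0,0,-40],[0,0,0]],[[0,0,-30],[0,0,0]],[[0,0,-10],[0,0,0]],[[0,0,0],[0,0,0]],[[0,14,0],[0,0,0]],[[0,8,0],[0,0,0]],[[0,4,0],[0,0,0]],[[0,0,0],[0,0,0]]]}}

```text
time_s: 17.2
tool_pos: [0.4935, -0.1829, 0.0867]
tool_rot: [-90.0, 0.1, -13.5]
force: [-1.9, 1.7, 0.4]
grip_width: 0.0235
```

```bash
python3 ck.py
```

```text
17.2 [ 0.4935 -0.1829  0.0867] [-8.995e+01  7.000e-02 -1.347e+01] F [-1.9  1.7  0.4] T [0.62 0.41 0.17] 0.0235
tip past bar 0.03638280372611504
17.25 [ 0.4935 -0.1832  0.0871] [-8.997e+01  7.000e-02 -1.348e+01] F [-2.4  1.6  0.2] T [0.58 0.47 0.11] 0.0237
```

Call:
{"method": "carry_out", "body": {"targets": [[[0,0,10],[0,0,0]],[[0,0,10],[0,0,0]],[[0,0,10],[0,0,0]],[[0,0,10],[0,0,0]],[[0,0,10],[0,0,0]],[[0,0,10],[0,0,0]],[[0,0,10],[0,0,0]],[[0,0,10],[0,0,0]],[[0,0,10],[0,0,0]],[[0,0,10],[0,0,0]],[[0,0,10],[0,0,0]],[[0,0,8],[0,0,0]]]}}

```text
time_s: 18.45
tool_pos: [0.5212, -0.0685, 0.0869]
tool_rot: [-90.0, 0.0, -13.5]
force: [-1.5, -2.6, -0.1]
grip_width: 0.0235
```

```bash
python3 ck.py
```

```text
18.45 [ 0.5212 -0.0685  0.0869] [-9.000e+01  2.000e-02 -1.354e+01] F [-1.5 -2.6 -0.1] T [-1.13  0.29  0.02] 0.0235
tip past bar 0.15409013612717914
18.5 [ 0.5216 -0.0668  0.087 ] [-8.993e+01  1.000e-02 -1.345e+01] F [-0.7 -2.3  1.2] T [-0.89  0.23  0.02] 0.0235
```

Call:
{"method": "carry_out", "body": {"targets": [[[0,-14,0],[0,0,0]],[[0,-30,0],[0,0,0]],[[0,-10,0],[0,0,0]],[[0,0,0],[0,0,0]],[[0,0,0],[0,0,0]]]}}

```text
time_s: 19.0
tool_pos: [0.5205, -0.0695, 0.1402]
tool_rot: [-90.0, 0.1, -13.6]
force: [-1.4, 0.1, -5.6]
grip_width: 0.0238
```

```bash
python3 -c "
from fit import *
st()
rows([.543,-.286,.134],-1.6,9,0)"
```

```text
19.0 [ 0.5205 -0.0695  0.1402] [-8.999e+01  7.000e-02 -1.359e+01] F [-1.4  0.1 -5.6] T [-0.   -0.05  0.04] 0.0238
[[[8.0,1.0,-23.0],[-0.0,-1.3,-0.0]],[[8.0,0.0,-23.0],[-0.0,-1.3,-0.0]],[[7.0,1.0,-23.0],[-0.0,-1.3,-0.0]],[[6.0,1.0,-23.0],[-0.0,-1.3,-0.0]],[[6.0,0.0,-24.0],[-0.0,-1.3,-0.0]],[[6.0,1.0,-23.0],[-0.0,-1.3,-0.0]],[[5.0,1.0,-24.0],[-0.0,-1.3,-0.0]],[[4.0,0.0,-24.0],[-0.0,-1.3,-0.0]],[[4.0,1.0,-24.0],[-0.0,-1.3,-0.0]]]
```

Call:
{"method": "carry_out", "body": {"targets": [[[8,1,-23],[0,-1.4,0]],[[8,0,-23],[0,-1.4,0]],[[7,1,-23],[0,-1.4,0]],[[6,1,-23],[0,-1.4,0]],[[6,0,-24],[0,-1.4,0]],[[6,1,-23],[0,-1.4,0]],[[5,1,-24],[0,-1.4,0]],[[5,0,-23],[0,-1.4,0]],[[4,1,-23],[0,-1.3,0]],[[0,0,0],[0,0,0]],[[0,0,0],[0,0,0]]]}}

```text
time_s: 20.1
tool_pos: [0.5452, -0.2845, 0.1328]
tool_rot: [-89.9, 0.2, -1.2]
force: [-0.1, 0.9, -5.7]
grip_width: 0.0237
```

```bash
python3 - <<'E'
from fit import *
c=shot('w10.png'); im=c['im'].copy()
k=[.5458,-.286,np.radians(89.13)]
draw(c,[r3(214,42,16)],k,im)
p,R,o=cur()
# predicted file outline dropped straight down onto floor (z=8..16)
for tz in (.0957,):
    q=p+R.apply([0.001,0,tz-.1]); a=np.radians(o['tool_rot'][2]+90)
    print('file centre',q, 'rel cradle',place([[0,0,0]],0,0,0) [0][:0], q[:2]-np.array(k[:2]))
    draw(c,[[(x,y,z*1000) for (x,y),z in zip(rect(200,30),[q[2]-.0185]*4)]],[q[0],q[1],a],im,(0,255,0))
cv2.imwrite('pics/o10.png',im[:,:,::-1])
rows([.545,-.285,.045],-0.9,6)
E
```

```text
20.3 [ 0.5465 -0.2831  0.1345] [-8.995e+01  4.000e-02 -9.800e-01] F [ 0.2  0.8 -5.1] T [ 0.07 -0.05 -0.01] 0.0234
file centre [ 0.54745563 -0.28736726  0.13450388] rel cradle [] [ 0.00165563 -0.00136726]
[[[-0.2,14.9,-0.3],[-0.0,-0.0,-0.0]],[[-0.3,14.9,-0.4],[-0.0,-0.0,-0.0]],[[-0.2,15.0,-0.3],[-0.0,-0.0,-0.0]],[[-0.3,14.9,-0.4],[-0.0,-0.0,-0.0]],[[-0.2,14.9,-0.3],[-0.0,-0.0,-0.0]],[[-0.2,14.9,-0.4],[-0.0,-0.0,-0.0]]]
```

View pics/o10.png

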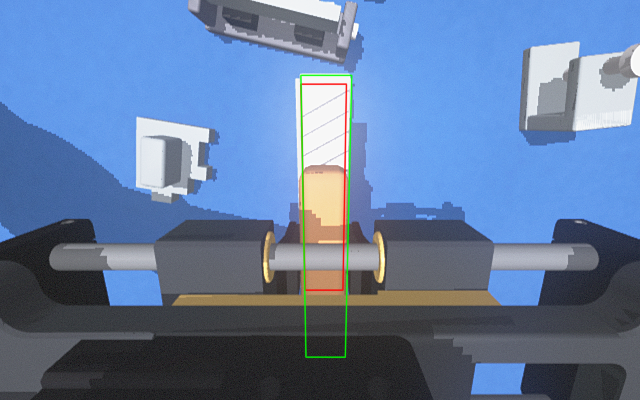

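Call:
{"method": "carry_out", "body": {"targets": [[[-0.5,15,0],[0,0,0]],[[-0.5,15,-0.5],[0,0,0]],[[-0.5,15,-0.5],[0,0,0]],[[0,15,0],[0,0,0]],[[0,15,0],[0,0,0]],[[0,12,0],[0,0,0]],[[0,6,0],[0,0,0]],[[0,5,0],[0,0,0]],[[0,0,0],[0,0,0]],[[0,0,0],[0,0,0]]]}}

```text
time_s: 21.3
tool_pos: [0.5455, -0.2857, 0.0376]
tool_rot: [-90.0, -0.1, -1.1]
force: [-0.5, -0.5, -5.6]
grip_width: 0.0237
```

```bash
python3 - <<'E'
from fit import *
c=shot('w11.png')
E
```

```text
21.5 [ 0.5454 -0.2858  0.0377] [-9.004e+01 -5.000e-02 -1.080e+00] F [ 0.8 -0.1 -5.5] T [ 0.05 -0.1   0.04] 0.0237
```

View pics/w11.png

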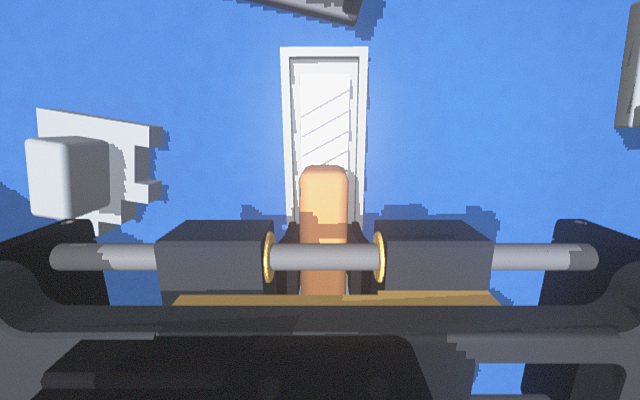

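Call:
{"method": "carry_out", "body": {"targets": [[[0,2,1.5],[0,0,0]],[[0,1.5,0],[0,0,0]],[[0,0,0],[0,0,0]]]}}

```text
time_s: 21.8
tool_pos: [0.5455, -0.284, 0.0348]
tool_rot: [-90.0, -0.0, -1.1]
force: [-1.9, 1.7, 3.0]
grip_width: 0.0238
```

Call:
{"method": "carry_out", "body": {"targets": [[[0,0,0],[0,0,0]],[[0,0,0],[0,0,0]],[[0,0,0],[0,0,0]],[[0,0,0],[0,0,0]],[[0,0,0],[0,0,0]]], "jaw": 0.8}}

```text
time_s: 22.3
tool_pos: [0.5452, -0.2841, 0.0336]
tool_rot: [-90.0, -0.0, -1.1]
force: [-0.7, 1.0, -0.4]
grip_width: 0.0556
```

Call:
{"method": "carry_out", "body": {"targets": [[[0,-10,0],[0,0,0]],[[0,-20,0],[0,0,0]],[[0,-40,0],[0,0,0]],[[0,-40,0],[0,0,0]],[[0,-40,0],[0,0,0]],[[0,-40,0],[0,0,0]],[[0,0,0],[0,0,0]],[[0,0,0],[0,0,0]]]}}

```text
time_s: 23.1
tool_pos: [0.5457, -0.2842, 0.2254]
tool_rot: [-90.1, -0.2, -1.1]
force: [0.0, -0.5, 0.5]
grip_width: 0.0697
```

```bash
python3 - <<'E'
from fit import *
c=shot('w12.png'); im=c['im'].copy()
k,f=fitedge(c,[r3(224,52,16)],.5458,-.286,np.radians(89.1),d=.006,da=.05); print('cradle',k[:2],np.degrees(k[2]),f)
v,f=fitedge(c,[r3(100,24,68)],.5455,-.285,np.radians(89.1),d=.006,da=.05); print('file',v[:2],np.degrees(v[2]),f)
draw(c,[r3(224,52,16)],k,im); draw(c,[r3(100,24,68),r3(200,30,16)],v,im,(0,255,0))
cv2.imwrite('pics/o12.png',im[:,:,::-1])
E
```

```text
23.3 [ 0.5442 -0.2837  0.2219] [-89.93   0.14  -1.08] F [-0.5  0.5 -0.8] T [-0.02 -0.07 -0.02] 0.0696
cradle [ 0.54571489 -0.28534292] 89.17353126169834 -98.63967895507812
file [ 0.54247429 -0.28602822] 89.62229921714186 -82.41603088378906
```

View pics/o12.png

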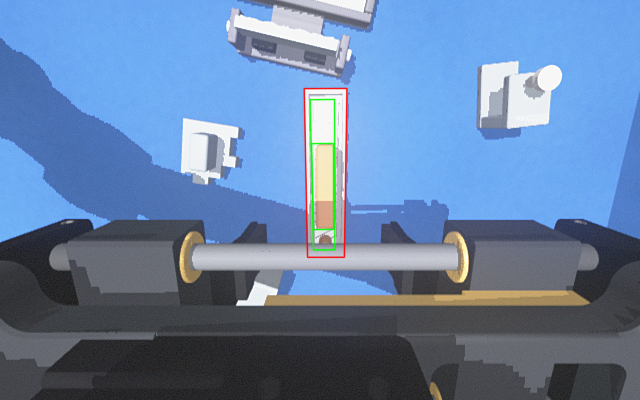

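```bash
python3 - <<'E'
from fit import *
c=load('w12'); im=c['im'].copy()
g=greymask(c['im']); n,lab,stt,cen=cv2.connectedComponentsWithStats(g); l=lab[155,205]; print(stt[l])
q,f,e=fitsil(c,lab==l,MODEL['plate'],.397,-.245,np.radians([60,78,95])); print('silh',q[:2],np.degrees(q[2]),e)
v,f=fitedge(c,PLL,*q,d=.003,da=.03); print('edge',v[:2],np.degrees(v[2]),f)
draw(c,PLL,q,im); draw(c,PLL,v,im,(0,255,0)); cv2.imwrite('pics/o12b.png',cv2.resize(im[90:210,150:270,::-1],None,fx=5,fy=5))
rows([v[0],v[1],.12],np.degrees(v[2])-90,8,0)
E
```

```text
[ 181  118   60   67 2967]
silh [ 0.3964797  -0.24506227] 78.38753441314715 0.07683736790975239
edge [ 0.39681834 -0.24544214] 79.42681181412735 -124.55152130126953
[[[-18.0,13.0,4.0],[-0.0,1.2,-0.0]],[[-19.0,13.0,4.0],[-0.0,1.2,-0.0]],[[-19.0,12.0,4.0],[-0.0,1.2,-0.0]],[[-18.0,13.0,3.0],[-0.0,1.2,-0.0]],[[-19.0,13.0,3.0],[-0.0,1.2,-0.0]],[[-19.0,13.0,3.0],[-0.0,1.2,-0.0]],[[-19.0,13.0,2.0],[-0.0,1.2,-0.0]],[[-19.0,12.0,1.0],[-0.0,1.2,-0.0]]]
```

View pics/o12b.png

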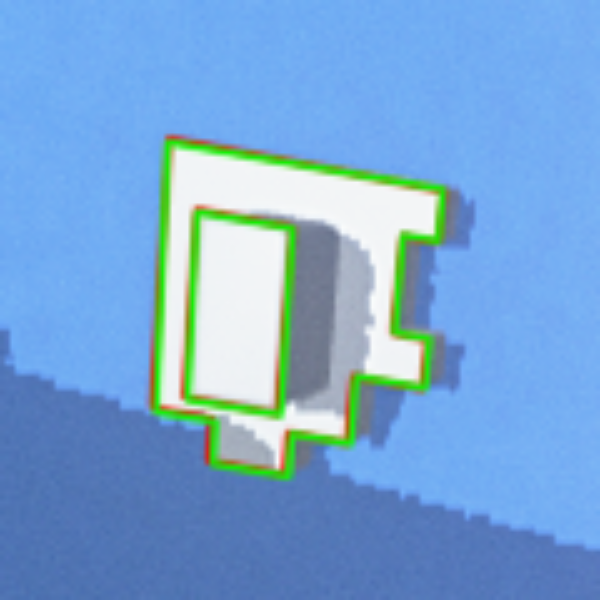

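Call:
{"method": "carry_out", "body": {"targets": [[[-18,13,4],[0,1.2,0]],[[-19,13,4],[0,1.2,0]],[[-19,12,4],[0,1.2,0]],[[-18,13,3],[0,1.2,0]],[[-19,13,3],[0,1.2,0]],[[-19,13,3],[0,1.2,0]],[[-19,13,2],[0,1.2,0]],[[-19,12,1],[0,1.2,0]],[[0,0,0],[0,0,0]],[[0,0,0],[0,0,0]],[[0,0,0],[0,0,0]]]}}

```text
time_s: 24.4
tool_pos: [0.399, -0.2465, 0.1221]
tool_rot: [-90.0, -0.1, -10.6]
force: [-0.1, -0.9, -0.4]
grip_width: 0.0696
```

```bash
python3 - <<'E'
from fit import *
st()
rows([.3967,-.2453,.022],-11,6)
E
```

```text
24.4 [ 0.399  -0.2465  0.1221] [-9.001e+01 -9.000e-02 -1.064e+01] F [-0.1 -0.9 -0.4] T [ 0.02 -0.12  0.02] 0.0696
[[[-0.4,16.7,0.1],[0.0,0.1,0.0]],[[-0.5,16.7,0.2],[0.0,0.1,0.0]],[[-0.4,16.7,0.1],[0.0,0.1,0.0]],[[-0.5,16.7,0.1],[0.0,0.1,0.0]],[[-0.4,16.6,0.2],[0.0,0.1,0.0]],[[-0.5,16.7,0.1],[0.0,0.1,0.0]]]
```

Call:
{"method": "carry_out", "body": {"targets": [[[-0.5,17,0],[0,0,0]],[[-0.5,17,0.5],[0,0,0]],[[-0.5,17,0],[0,0,0]],[[-0.5,17,0.5],[0,0,0]],[[-0.5,16,0],[0,0,0]],[[0,15,0],[0,0,0]],[[0,0,0],[0,0,0]],[[0,0,0],[0,0,0]]]}}

```text
time_s: 25.2
tool_pos: [0.3964, -0.2449, 0.023]
tool_rot: [-90.0, -0.0, -10.6]
force: [0.6, 0.6, -0.2]
grip_width: 0.0698
```

Call:
{"method": "carry_out", "body": {"targets": [[[0,0,0],[0,0,0]],[[0,0,0],[0,0,0]],[[0,0,0],[0,0,0]],[[0,0,0],[0,0,0]],[[0,0,0],[0,0,0]],[[0,0,0],[0,0,0]],[[0,0,0],[0,0,0]],[[0,0,0],[0,0,0]],[[0,0,0],[0,0,0]]], "jaw": 0, "squeeze": 40}}

```text
time_s: 26.1
tool_pos: [0.3959, -0.245, 0.0227]
tool_rot: [-90.0, -0.1, -10.7]
force: [2.4, -0.7, -1.2]
grip_width: 0.022
```

```bash
python3 - <<'E'
from fit import *
st()
E
```

```text
26.1 [ 0.3959 -0.245   0.0227] [-9.002e+01 -5.000e-02 -1.067e+01] F [ 2.4 -0.7 -1.2] T [-0.17 -0.45 -0.01] 0.022
```

Call:
{"method": "carry_out", "body": {"targets": [[[0,-5,0],[0,0,0]],[[0,-20,0],[0,0,0]],[[0,-25,0],[0,0,0]],[[0,-30,0],[0,0,0]],[[0,-20,0],[0,0,0]],[[0,0,0],[0,0,0]],[[0,0,0],[0,0,0]],[[0,0,0],[0,0,0]]]}}

```text
time_s: 26.9
tool_pos: [0.394, -0.244, 0.1207]
tool_rot: [-89.9, 0.2, -10.7]
force: [-0.2, 0.7, -6.0]
grip_width: 0.0215
```

```bash
python3 - <<'E'
from fit import *
c=shot('w13.png')
E
```

```text
27.1 [ 0.3948 -0.2444  0.1214] [-89.94   0.11 -10.68] F [ 0.4 -0.2 -3.7] T [ 0.02 -0.11 -0.03] 0.0218
```

View pics/w13.png

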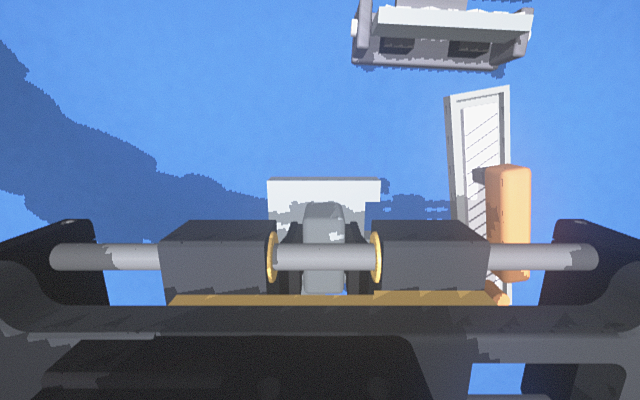

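```bash
cat > hand.py <<'E'
from fit import *
import sys
# fit plate's visible far edge in hand: model a U: corner pts in tool frame
def inhand(c,uvs,zt,p,R):
    for uv in uvs:
        X=bk(c,uv,zt); print(uv,np.round(R.inv().apply(X-p)*1000,1))
B=np.array([.5367,-.0038]); BY=np.radians(-13.5)
def quarter(i):
    a=BY+np.pi/2*i; l=np.array([37,37])*mm
    c,s=np.cos(a),np.sin(a); return B+np.array([c*l[0]-s*l[1],s*l[0]+c*l[1]]),np.degrees(a)
E
python3 - <<'E'
from hand import *
c=load('w13'); p,R,o=cur()
inhand(c,[(267,179),(381,178),(324,178.5),(268,200),(380,200)],p[2]-.0067,p,R)
for i in range(4): print(i,quarter(i))
im=c['im'][150:230,240:410,::-1]; cv2.imwrite('pics/c13.png',cv2.resize(im,None,fx=4.5,fy=4.5,interpolation=cv2.INTER_NEAREST))
E
```

```text
(267, 179) [-34.4   6.8  35.3]
(381, 178) [34.2  6.7 36. ]
(324, 178.5) [-0.   6.7 35.7]
(268, 200) [-34.4   6.8  22.3]
(380, 200) [34.3  6.7 22.4]
0 (array([0.58131517, 0.02354021]), np.float64(-13.5))
1 (array([0.50935979, 0.04081517]), np.float64(76.5))
2 (array([ 0.49208483, -0.03114021]), np.float64(166.5))
3 (array([ 0.56404021, -0.04841517]), np.float64(256.5))
```

View pics/c13.png

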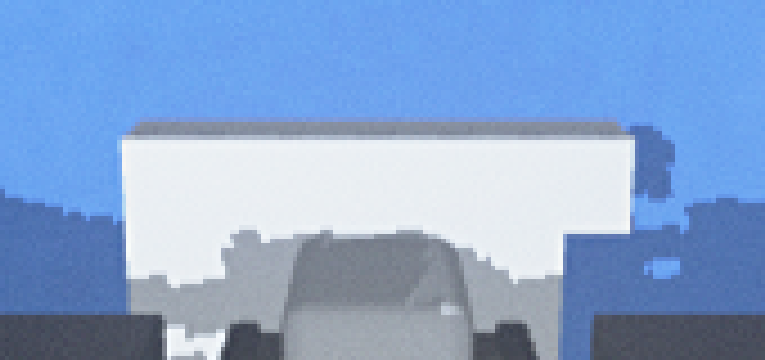

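```bash
python3 - <<'E'
from hand import *
rows([.5094,.0408,.125],-13.5,10,0)
E
```

```text
[[[6.0,-0.0,30.0],[-0.0,0.3,-0.0]],[[6.0,-1.0,30.0],[-0.0,0.3,-0.0]],[[5.0,-0.0,31.0],[-0.0,0.3,-0.0]],[[6.0,-0.0,30.0],[-0.0,0.3,-0.0]],[[5.0,-1.0,30.0],[-0.0,0.3,-0.0]],[[6.0,-0.0,30.0],[-0.0,0.3,-0.0]],[[5.0,-0.0,31.0],[-0.0,0.3,-0.0]],[[4.0,-1.0,30.0],[-0.0,0.3,-0.0]],[[5.0,-0.0,30.0],[-0.0,0.3,-0.0]],[[5.0,-0.0,31.0],[-0.0,0.3,-0.0]]]
```

Call:
{"method": "carry_out", "body": {"targets": [[[6,0,30],[0,0.3,0]],[[6,-1,30],[0,0.3,0]],[[5,0,31],[0,0.3,0]],[[6,0,30],[0,0.3,0]],[[5,-1,30],[0,0.3,0]],[[6,0,30],[0,0.3,0]],[[5,0,31],[0,0.3,0]],[[4,-1,30],[0,0.3,0]],[[5,0,30],[0,0.3,0]],[[5,0,31],[0,0.3,0]],[[0,0,0],[0,0,0]],[[0,0,0],[0,0,0]]]}}

```text
time_s: 28.3
tool_pos: [0.5101, 0.0412, 0.125]
tool_rot: [-90.0, 0.1, -13.6]
force: [0.3, -0.6, -4.8]
grip_width: 0.0215
```

```bash
python3 - <<'E'
from hand import *
c=shot('w14.png'); im=c['im'].copy(); draw(c,BED,[*B,BY],im)
cv2.imwrite('pics/o14.png',im[:,:,::-1])
rows([.5094,.0408,.060],-13.5,4)
E
```

```text
28.5 [0.5101 0.039  0.1252] [-9.005e+01  3.000e-02 -1.380e+01] F [ 0.2  0.1 -4.4] T [-0.03 -0.1   0.05] 0.0215
[[[-0.3,16.3,0.4],[0.0,-0.1,-0.0]],[[-0.2,16.3,0.4],[0.0,-0.1,-0.0]],[[-0.3,16.3,0.4],[0.0,-0.1,-0.0]],[[-0.3,16.3,0.4],[0.0,-0.1,-0.0]]]
```

View pics/o14.png

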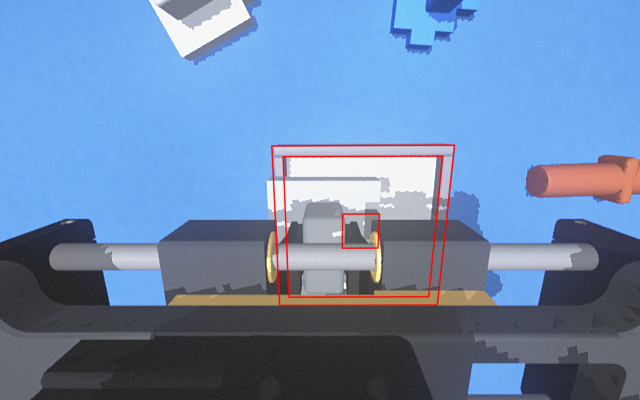

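Call:
{"method": "carry_out", "body": {"targets": [[[-0.5,16,0.5],[0,-0.1,0]],[[-0.5,16,0.5],[0,-0.1,0]],[[0,16,0.5],[0,-0.1,0]],[[0,16,0.5],[0,0,0]],[[0,5,0],[0,0,0]],[[0,0,0],[0,0,0]],[[0,0,0],[0,0,0]],[[0,0,0],[0,0,0]]]}}

```text
time_s: 29.3
tool_pos: [0.5108, 0.0425, 0.0575]
tool_rot: [-90.0, -0.1, -13.4]
force: [0.1, 0.7, -4.4]
grip_width: 0.0216
```

```bash
python3 - <<'E'
from hand import *
c=shot('w15.png'); im=c['im'].copy(); draw(c,BED,[*B,BY],im)
cv2.imwrite('pics/o15.png',im[:,:,::-1])
rows([.5094,.0408,.030],-13.5,4)
E
```

```text
29.5 [0.5103 0.0426 0.057 ] [-9.001e+01 -5.000e-02 -1.338e+01] F [-0.5  0.5 -5.1] T [ 0.06 -0.05 -0.01] 0.0217
[[[-0.1,6.8,-0.5],[0.0,0.0,0.0]],[[-0.1,6.7,-0.5],[0.0,0.0,0.0]],[[-0.2,6.8,-0.5],[0.0,0.0,0.0]],[[-0.1,6.7,-0.5],[0.0,0.0,0.0]]]
```

View pics/o15.png

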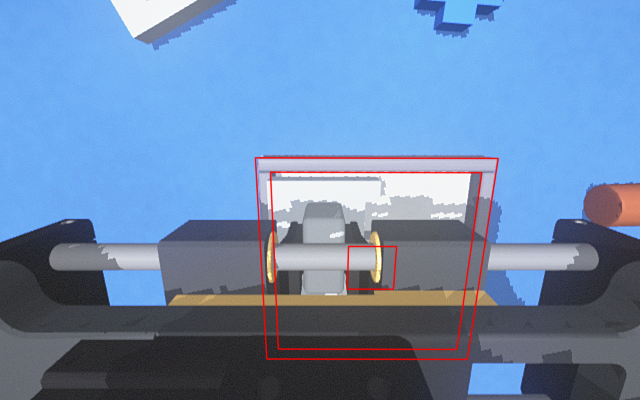

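Call:
{"method": "carry_out", "body": {"targets": [[[0,5,-1],[0,0,0]],[[-0.5,5,-1],[0,0,0]],[[0,6,0],[0,0,0]],[[0,6,0],[0,0,0]],[[0,4,0],[0,0,0]],[[0,0,0],[0,0,0]],[[0,0,0],[0,0,0]]]}}

```text
time_s: 30.2
tool_pos: [0.509, 0.041, 0.0304]
tool_rot: [-90.0, 0.0, -13.4]
force: [0.7, 0.8, -4.2]
grip_width: 0.0215
```

```bash
python3 - <<'E'
from hand import *
c=shot('w16.png')
E
```

```text
30.4 [0.5093 0.0409 0.0308] [-9.000e+01 -4.000e-02 -1.338e+01] F [-0.2 -0.5 -3.4] T [ 0.01 -0.07 -0.02] 0.0213
```

View pics/w16.png

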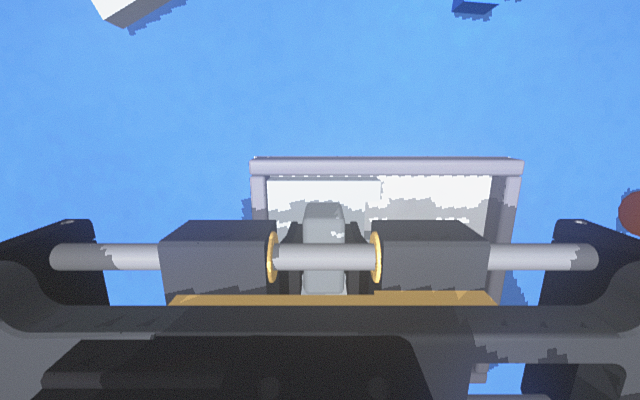

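Call:
{"method": "carry_out", "body": {"targets": [[[0,2,0],[0,0,0]],[[0,0,0],[0,0,0]]]}}

```text
time_s: 30.6
tool_pos: [0.5094, 0.0408, 0.0287]
tool_rot: [-90.0, -0.0, -13.4]
force: [-0.1, -0.1, -3.0]
grip_width: 0.0215
```

Call:
{"method": "carry_out", "body": {"targets": [[[0,0,0],[0,0,0]],[[0,0,0],[0,0,0]],[[0,0,0],[0,0,0]],[[0,0,0],[0,0,0]]], "jaw": 0.45}}

```text
time_s: 31.0
tool_pos: [0.5093, 0.0409, 0.0288]
tool_rot: [-90.0, -0.0, -13.4]
force: [0.3, -0.5, 0.1]
grip_width: 0.0376
```

Call:
{"method": "carry_out", "body": {"targets": [[[0,-10,0],[0,0,0]],[[0,-25,0],[0,0,0]],[[0,-40,0],[0,0,0]],[[0,-40,0],[0,0,0]],[[0,-40,15],[0,0,0]],[[0,-45,35],[0,-1.5,0]],[[0,-45,40],[0,-3,0]],[[0,-45,40],[0,-4,0]],[[0,-10,10],[0,-5,0]],[[0,0,0],[0,0,0]],[[0,0,0],[0,0,0]],[[0,0,0],[0,0,0]]], "jaw": 0.9}}

```text
time_s: 32.2
tool_pos: [0.532, 0.1587, 0.3064]
tool_rot: [-90.1, 0.1, -0.1]
force: [0.3, -0.7, -0.6]
grip_width: 0.0785
```

```bash
python3 - <<'E'
from hand import *
c=shot('w17.png'); snap('top','t17.png')
im=cv2.imread('pics/t17.png'); cv2.imwrite('pics/t17c.png',cv2.resize(im[150:280,250:450],None,fx=4,fy=4,interpolation=cv2.INTER_CUBIC))
E
```

```text
32.4 [0.5322 0.1595 0.3069] [-9.004e+01  8.000e-02  1.000e-02] F [ 0.4  0.2 -0.5] T [-0.01 -0.1   0.03] 0.0782
```

View pics/w17.png

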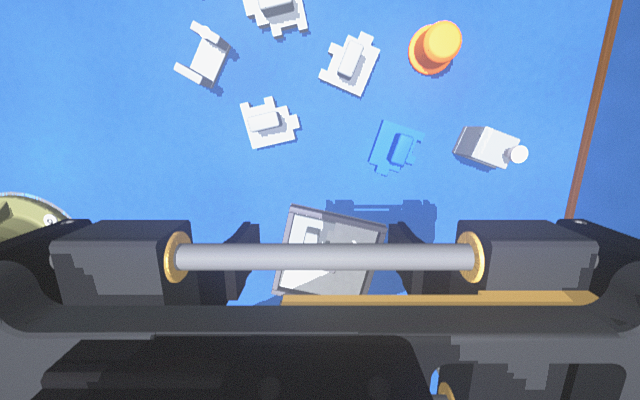

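View pics/t17c.png

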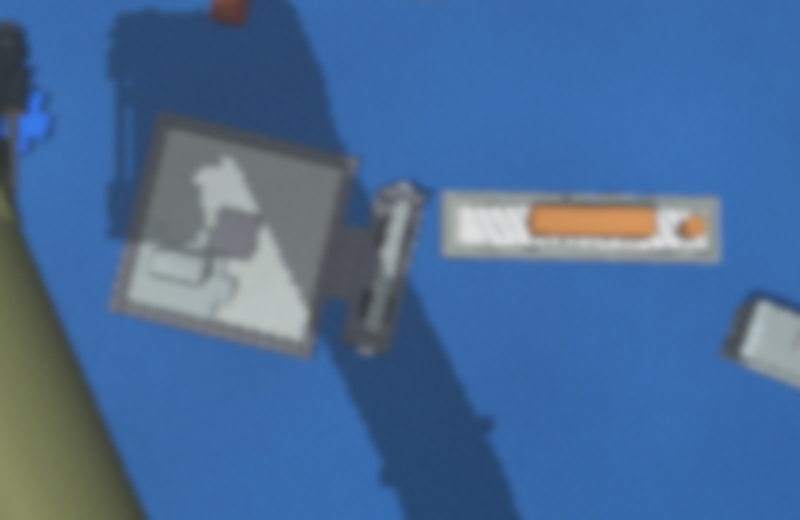

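```bash
cat > fp.py <<'E'
from hand import *
def fitplates(c,seeds,out):
    im=c['im'].copy(); g=greymask(c['im']); n,lab,stt,cen=cv2.connectedComponentsWithStats(g); res=[]
    for s in seeds:
        l=lab[s[1],s[0]]; m=lab==l; x=bk(c,cen[l],.016)
        q,f,e=fitsil(c,m,MODEL['plate'],*x[:2],np.radians(np.arange(0,360,30)))
        v,f=fitedge(c,PLL,*q,d=.003,da=.03)
        print(s,stt[l],'sil',np.round(q[:2],4),round(np.degrees(q[2])%360,1),round(e,3),'edge',np.round(v[:2],4),round(np.degrees(v[2])%360,1),round(f))
        draw(c,PLL,v,im,(255,0,0)); res.append(v)
    cv2.imwrite('pics/'+out,im[:,:,::-1]); return res
E
python3 - <<'E'
from fp import *
fitplates(load('w17'),[(285,125),(345,80),(277,25)],'o17.png')
E
```

```text
(285, 125) [ 240   96   60   53 2035] sil [0.444  0.2306] 192.2 0.068 edge [0.4442 0.2311] 192.9 -124
(345, 80) [ 318   31   62   66 2341] sil [0.5678 0.3141] 246.2 0.068 edge [0.5674 0.3137] 247.3 -123
(277, 25) [ 243    0   65   39 1716] sil [0.4666 0.3885] 12.4 0.044 edge [0.4665 0.3859] 12.9 -95
```

View pics/o17.png

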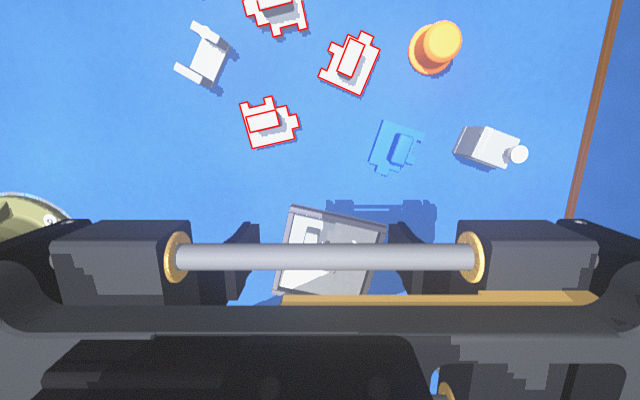

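```bash
python3 - <<'E'
from hand import *
rows([.4443,.2308,.11],12.6,8,0)
E
```

```text
[[[-11.0,25.0,9.0],[0.0,-1.6,-0.0]],[[-11.0,24.0,9.0],[0.0,-1.6,-0.0]],[[-10.0,25.0,10.0],[0.0,-1.6,-0.0]],[[-10.0,25.0,9.0],[0.0,-1.6,-0.0]],[[-10.0,24.0,10.0],[0.0,-1.6,-0.0]],[[-10.0,25.0,11.0],[0.0,-1.6,-0.0]],[[-9.0,25.0,10.0],[0.0,-1.6,-0.0]],[[-9.0,24.0,11.0],[0.0,-1.6,-0.0]]]
```

Call:
{"method": "carry_out", "body": {"targets": [[[-11,25,9],[0,-1.6,0]],[[-11,24,9],[0,-1.6,0]],[[-10,25,10],[0,-1.6,0]],[[-10,25,9],[0,-1.6,0]],[[-10,24,10],[0,-1.6,0]],[[-10,25,11],[0,-1.6,0]],[[-9,25,10],[0,-1.6,0]],[[-9,24,11],[0,-1.6,0]],[[0,0,0],[0,0,0]],[[0,0,0],[0,0,0]],[[0,0,0],[0,0,0]]]}}

```text
time_s: 33.55
tool_pos: [0.4464, 0.2312, 0.1121]
tool_rot: [-90.0, -0.1, 12.8]
force: [-0.2, 0.1, 0.3]
grip_width: 0.0786
```

```bash
python3 - <<'E'
from hand import *
c=shot('w18.png')
rows([.4443,.2308,.0225],12.6,6)
E
```

```text
33.75 [0.4458 0.2312 0.1116] [-90.    -0.1   12.85] F [-0.2 -0.3  0.1] T [ 0.01 -0.07 -0.02] 0.0783
[[[-0.3,14.9,-0.0],[0.0,0.0,0.0]],[[-0.3,14.8,-0.0],[0.0,0.0,0.0]],[[-0.3,14.9,-0.0],[0.0,0.0,0.0]],[[-0.2,14.8,-0.0],[0.0,0.0,0.0]],[[-0.3,14.9,-0.0],[0.0,0.0,0.0]],[[-0.3,14.8,-0.1],[0.0,0.0,0.0]]]
```

View pics/w18.png

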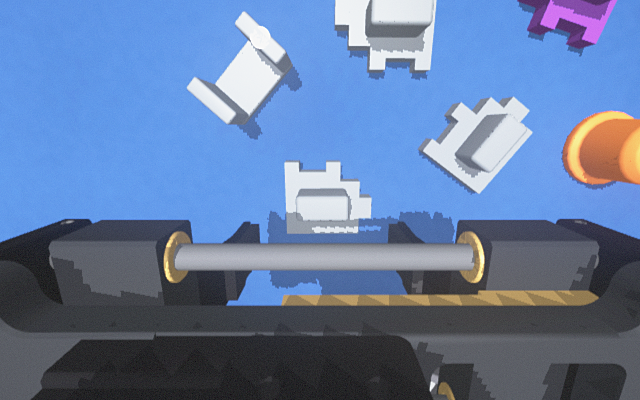

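```bash
python3 - <<'E'
from fp import *
c=load('w18')
v,f=fitedge(c,PLL,.4443,.2308,np.radians(192.6),d=.006,da=.05); print(v[:2],np.degrees(v[2]),f)
fitplates(c,[(440,150)],'o18.png')
E
```

```text
[0.44460343 0.23103581] 192.97579613595514 -127.61681365966797
(440, 150) [ 418   97  114   97 6309] sil [0.5684 0.3125] 247.8 0.056 edge [0.5676 0.3131] 247.2 -130
```

Call:
{"method": "carry_out", "body": {"targets": [[[-0.5,15,0],[0,0,0]],[[-0.5,15,0],[0,0,0]],[[-0.5,15,0],[0,0,0]],[[0,15,0],[0,0,0]],[[0,15,0],[0,0,0]],[[0,14,0],[0,0,0]],[[0,0,0],[0,0,0]],[[0,0,0],[0,0,0]]]}}

```text
time_s: 34.55
tool_pos: [0.4431, 0.2313, 0.0214]
tool_rot: [-90.0, 0.0, 12.9]
force: [-0.3, 0.5, 1.4]
grip_width: 0.0782
```

Call:
{"method": "carry_out", "body": {"targets": [[[0,0,0],[0,0,0]],[[0,0,0],[0,0,0]],[[0,0,0],[0,0,0]],[[0,0,0],[0,0,0]],[[0,0,0],[0,0,0]],[[0,0,0],[0,0,0]],[[0,0,0],[0,0,0]],[[0,0,0],[0,0,0]]], "jaw": 0, "squeeze": 40}}

```text
time_s: 35.35
tool_pos: [0.4438, 0.2311, 0.022]
tool_rot: [-90.0, -0.1, 12.9]
force: [2.5, 0.5, 1.6]
grip_width: 0.0437
```

```bash
python3 - <<'E'
from hand import *
st()
E
```

```text
35.35 [0.4438 0.2311 0.022 ] [-9.000e+01 -5.000e-02  1.291e+01] F [2.5 0.5 1.6] T [-0.02 -0.38  0.03] 0.0437
```

Call:
{"method": "carry_out", "body": {"targets": [[[0,-5,0],[0,0,0]],[[0,-20,0],[0,0,0]],[[0,-25,0],[0,0,0]],[[0,-30,0],[0,0,0]],[[0,-15,0],[0,0,0]],[[0,0,0],[0,0,0]],[[0,0,0],[0,0,0]],[[0,0,0],[0,0,0]]]}}

```text
time_s: 36.15
tool_pos: [0.4421, 0.2303, 0.1151]
tool_rot: [-90.0, 0.2, 12.9]
force: [0.7, 0.6, -3.6]
grip_width: 0.0438
```

```bash
python3 - <<'E'
from hand import *
c=shot('w19.png'); im=c['im'][130:230,240:410,::-1]; cv2.imwrite('pics/c19.png',cv2.resize(im,None,fx=4.5,fy=4.5,interpolation=cv2.INTER_NEAREST))
E
```

```text
36.35 [0.4426 0.2309 0.1158] [-89.99   0.11  12.93] F [ 0.1  0.1 -3.2] T [ 0.05 -0.14 -0.04] 0.0436
```

View pics/c19.png

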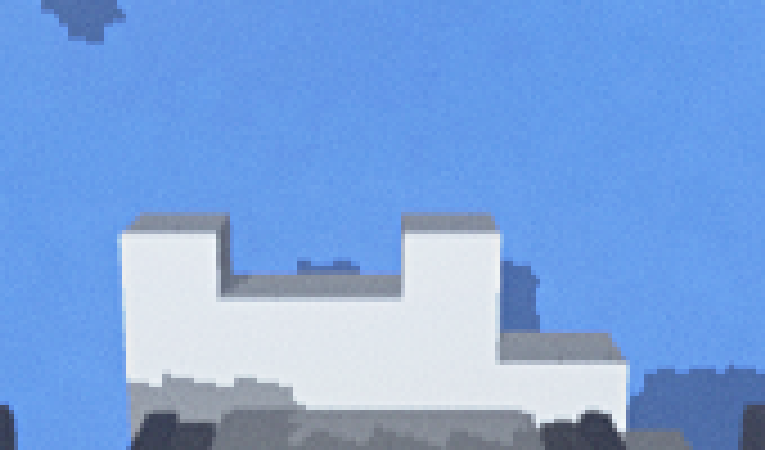

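```bash
python3 - <<'E'
from hand import *
c=load('w19'); p,R,o=cur(); inhand(c,[(267,181.5),(351,181.5)],p[2]-.006,p,R)
rows([.4921,-.0311,.12],-13.5,10,0)
E
```

```text
(267, 181.5) [-34.3   6.1  33.9]
(351, 181.5) [16.2  6.  33.9]
[[[-1.0,-0.0,-27.0],[0.0,2.6,-0.0]],[[0.0,-1.0,-26.0],[0.0,2.6,-0.0]],[[2.0,-0.0,-27.0],[0.0,2.6,-0.0]],[[2.0,-1.0,-26.0],[0.0,2.6,-0.0]],[[4.0,-0.0,-27.0],[0.0,2.6,-0.0]],[[5.0,-1.0,-26.0],[0.0,2.6,-0.0]],[[6.0,0.0,-26.0],[0.0,2.6,-0.0]],[[7.0,-0.0,-26.0],[0.0,2.6,-0.0]],[[9.0,-1.0,-25.0],[0.0,2.6,-0.0]],[[9.0,-0.0,-25.0],[0.0,2.6,-0.0]]]
```

Call:
{"method": "carry_out", "body": {"targets": [[[-1,0,-27],[0,2.6,0]],[[0,-1,-26],[0,2.6,0]],[[2,0,-27],[0,2.6,0]],[[2,-1,-26],[0,2.6,0]],[[4,0,-27],[0,2.6,0]],[[5,-1,-26],[0,2.6,0]],[[6,0,-26],[0,2.6,0]],[[7,0,-26],[0,2.6,0]],[[9,-1,-25],[0,2.6,0]],[[9,0,-25],[0,2.6,0]],[[0,0,0],[0,0,0]],[[0,0,0],[0,0,0]]]}}

```text
time_s: 37.55
tool_pos: [0.4923, -0.0323, 0.1205]
tool_rot: [-90.0, 0.0, -13.2]
force: [-0.2, 0.2, -3.6]
grip_width: 0.0439
```

```bash
python3 - <<'E'
from hand import *
c=shot('w20.png'); im=c['im'].copy(); draw(c,BED,[*B,BY],im)
q,a=quarter(1); draw(c,[[(x,y,z+6) for x,y,z in L] for L in PLL],[*q,np.radians(a)],im,(0,255,0))
cv2.imwrite('pics/o20.png',im[:,:,::-1])
rows([.4922,-.0307,.056],-13.5,5)
E
```

```text
37.75 [ 0.4922 -0.0302  0.1207] [-8.999e+01  1.000e-02 -1.299e+01] F [ 1.1  0.5 -2.6] T [-0.03 -0.04 -0.  ] 0.0435
[[[0.0,12.9,-0.1],[-0.0,0.1,-0.0]],[[0.1,13.0,-0.1],[-0.0,0.1,-0.0]],[[-0.0,12.9,-0.1],[-0.0,0.1,-0.0]],[[0.0,13.0,-0.1],[-0.0,0.1,-0.0]],[[0.0,12.9,-0.1],[-0.0,0.1,-0.0]]]
```

View pics/o20.png

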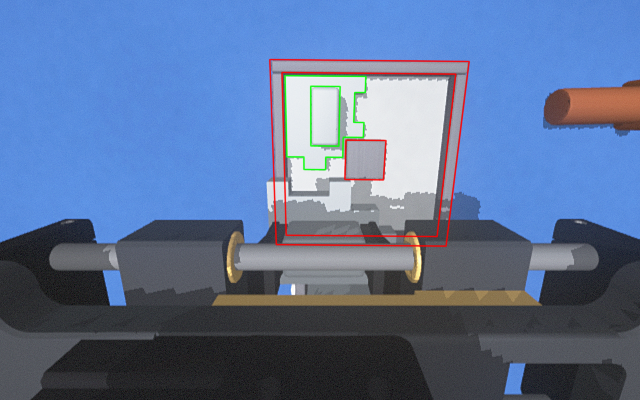

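Call:
{"method": "carry_out", "body": {"targets": [[[0,13,0],[0,0.1,0]],[[0,13,0],[0,0.1,0]],[[0,13,0],[0,0.1,0]],[[0,13,0],[0,0.1,0]],[[0,13,0],[0,0.1,0]],[[0,0,0],[0,0,0]],[[0,0,0],[0,0,0]],[[0,0,0],[0,0,0]]]}}

```text
time_s: 38.55
tool_pos: [0.4929, -0.031, 0.0563]
tool_rot: [-90.0, -0.1, -13.6]
force: [-0.4, 0.1, -4.3]
grip_width: 0.044
```

```bash
python3 - <<'E'
from hand import *
c=shot('w21.png')
rows([.4922,-.0307,.031],-13.5,4)
E
```

```text
38.75 [ 0.4927 -0.0312  0.0563] [-9.001e+01 -7.000e-02 -1.358e+01] F [-0.6 -0.4 -3.7] T [ 0.05 -0.11 -0.03] 0.0437
[[[-0.2,6.3,0.1],[0.0,-0.0,0.0]],[[-0.1,6.4,0.1],[0.0,-0.0,0.0]],[[-0.2,6.3,0.1],[0.0,-0.0,0.0]],[[-0.1,6.3,0.1],[0.0,-0.0,0.0]]]
```

Call:
{"method": "carry_out", "body": {"targets": [[[-0.5,6,0.5],[0,0,0]],[[0,6,0],[0,0,0]],[[0,6,0],[0,0,0]],[[0,6,0],[0,0,0]],[[0,3,0],[0,0,0]],[[0,0,0],[0,0,0]],[[0,0,0],[0,0,0]]]}}

```text
time_s: 39.45
tool_pos: [0.492, -0.0304, 0.0287]
tool_rot: [-90.0, -0.0, -13.6]
force: [-0.4, 0.5, -3.8]
grip_width: 0.0437
```

```bash
python3 - <<'E'
from hand import *
c=shot('w22.png')
E
```

```text
39.65 [ 0.4919 -0.0305  0.0288] [-9.000e+01 -1.000e-02 -1.358e+01] F [-0.6 -0.4 -3.8] T [ 0.01 -0.05 -0.05] 0.0438
```

View pics/w22.png

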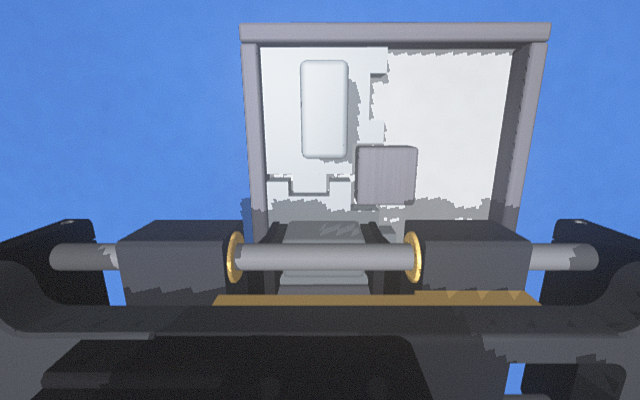

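Call:
{"method": "carry_out", "body": {"targets": [[[0,1,0],[0,0,0]],[[0,0,0],[0,0,0]]]}}

```text
time_s: 39.85
tool_pos: [0.492, -0.0305, 0.028]
tool_rot: [-90.0, -0.0, -13.6]
force: [-0.5, 0.4, -1.5]
grip_width: 0.0439
```

Call:
{"method": "carry_out", "body": {"targets": [[[0,0,0],[0,0,0]],[[0,0,0],[0,0,0]],[[0,0,0],[0,0,0]],[[0,0,0],[0,0,0]]], "jaw": 0.65}}

```text
time_s: 40.25
tool_pos: [0.4921, -0.0305, 0.0279]
tool_rot: [-90.0, -0.0, -13.6]
force: [0.1, 0.6, -0.6]
grip_width: 0.0562
```

Call:
{"method": "carry_out", "body": {"targets": [[[0,-10,0],[0,0,0]],[[0,-25,0],[0,0,0]],[[0,-40,0],[0,0,0]],[[0,-40,0],[0,0,0]],[[0,-40,0],[0,0,0]],[[0,0,0],[0,0,0]],[[0,0,0],[0,0,0]]]}}

```text
time_s: 40.95
tool_pos: [0.4926, -0.0305, 0.1843]
tool_rot: [-90.0, -0.2, -13.6]
force: [-0.2, 0.2, -0.1]
grip_width: 0.0567
```

```bash
python3 - <<'E'
from hand import *
c=shot('w23.png'); im=c['im'].copy()
for i in (1,2):
    q,a=quarter(i); draw(c,[[(x,y,z+6) for x,y,z in L] for L in PLL],[*q,np.radians(a)],im,(0,255,0))
cv2.imwrite('pics/o23.png',im[:,:,::-1])
rows([.5676,.3133,.12],-22.8,11,0)
E
```

```text
41.15 [ 0.4909 -0.0304  0.1815] [-90.     0.15 -13.57] F [-0.5 -0.7 -0.3] T [-0.02 -0.04  0.01] 0.057
[[[-1.0,6.0,32.0],[0.0,0.8,-0.0]],[[-1.0,5.0,32.0],[0.0,0.8,-0.0]],[[-1.0,6.0,32.0],[0.0,0.8,-0.0]],[[-2.0,5.0,32.0],[0.0,0.8,-0.0]],[[-2.0,6.0,32.0],[0.0,0.8,-0.0]],[[-3.0,6.0,32.0],[0.0,0.8,-0.0]],[[-3.0,5.0,32.0],[0.0,0.8,-0.0]],[[-4.0,6.0,31.0],[0.0,0.8,-0.0]],[[-4.0,5.0,32.0],[0.0,0.8,-0.0]],[[-4.0,6.0,32.0],[0.0,0.8,-0.0]],[[-5.0,5.0,32.0],[0.0,0.8,-0.0]]]
```

View pics/o23.png

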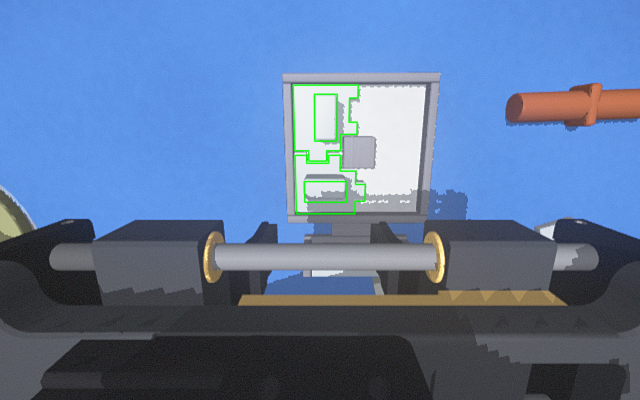

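Call:
{"method": "carry_out", "body": {"targets": [[[-1,6,32],[0,0.8,0]],[[-1,5,32],[0,0.8,0]],[[-1,6,32],[0,0.8,0]],[[-2,5,32],[0,0.8,0]],[[-2,6,32],[0,0.8,0]],[[-3,6,32],[0,0.8,0]],[[-3,5,32],[0,0.8,0]],[[-4,6,31],[0,0.8,0]],[[-4,5,32],[0,0.8,0]],[[-4,6,32],[0,0.8,0]],[[-4,5,30],[0,1,0]],[[0,0,0],[0,0,0]]], "jaw": 0.8}}

```text
time_s: 42.35
tool_pos: [0.5671, 0.3163, 0.1193]
tool_rot: [-89.9, 0.3, -22.2]
force: [-0.3, 0.1, -0.0]
grip_width: 0.0695
```

```bash
python3 - <<'E'
from fp import *
c=shot('w24.png'); im=c['im'].copy()
v,f=fitedge(c,PLL,.5676,.3133,np.radians(247.2),d=.006,da=.05); print(v[:2],np.degrees(v[2]),f)
draw(c,PLL,v,im)
w,f=fitedge(c,PLL,.4666,.3865,np.radians(12.9),d=.006,da=.05); print(w[:2],np.degrees(w[2]),f)
draw(c,PLL,w,im)
cv2.imwrite('pics/o24.png',im[:,:,::-1])
rows([v[0],v[1],.0225],np.degrees(v[2])-270,6)
E
```

```text
42.55 [0.5694 0.3098 0.1209] [-9.011e+01  3.000e-02 -2.263e+01] F [ 1.  -1.1  0.1] T [-0.05 -0.08  0.04] 0.07
[0.56783183 0.31309494] 247.47691722060705 -115.85580444335938
[0.46680389 0.38652544] 12.47382916844592 -126.44145202636719
[[[-0.5,16.4,0.4],[0.0,-0.0,-0.0]],[[-0.4,16.4,0.5],[0.0,-0.0,-0.0]],[[-0.5,16.4,0.4],[0.0,-0.0,-0.0]],[[-0.4,16.4,0.4],[0.0,-0.0,-0.0]],[[-0.5,16.4,0.5],[0.0,-0.0,-0.0]],[[-0.4,16.4,0.4],[0.0,-0.0,-0.0]]]
```

View pics/o24.png

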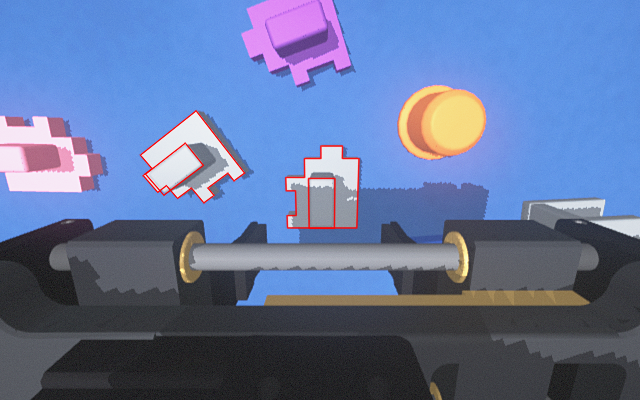

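Call:
{"method": "carry_out", "body": {"targets": [[[-0.5,16,0.5],[0,0,0]],[[-0.5,16,0.5],[0,0,0]],[[-0.5,16,0.5],[0,0,0]],[[-0.5,17,0.5],[0,0,0]],[[-0.5,17,0.5],[0,0,0]],[[0,16,0],[0,0,0]],[[0,0,0],[0,0,0]],[[0,0,0],[0,0,0]]]}}

```text
time_s: 43.35
tool_pos: [0.568, 0.3146, 0.0233]
tool_rot: [-90.0, 0.0, -22.6]
force: [0.2, 0.4, -0.4]
grip_width: 0.0699
```

Call:
{"method": "carry_out", "body": {"targets": [[[0,0,0],[0,0,0]],[[0,0,0],[0,0,0]],[[0,0,0],[0,0,0]],[[0,0,0],[0,0,0]],[[0,0,0],[0,0,0]],[[0,0,0],[0,0,0]],[[0,0,0],[0,0,0]],[[0,0,0],[0,0,0]],[[0,0,0],[0,0,0]]], "jaw": 0, "squeeze": 40}}

```text
time_s: 44.25
tool_pos: [0.5684, 0.3144, 0.0238]
tool_rot: [-90.0, -0.0, -22.6]
force: [0.1, 0.4, 0.1]
grip_width: 0.0215
```

```bash
python3 - <<'E'
from hand import *
st()
E
```

```text
44.25 [0.5684 0.3144 0.0238] [-9.000e+01 -2.000e-02 -2.258e+01] F [0.1 0.4 0.1] T [-0.07 -0.15  0.04] 0.0215
```

Call:
{"method": "carry_out", "body": {"targets": [[[0,-5,0],[0,0,0]],[[0,-20,0],[0,0,0]],[[0,-25,0],[0,0,0]],[[0,-30,0],[0,0,0]],[[0,-20,0],[0,0,0]],[[0,0,0],[0,0,0]],[[0,0,0],[0,0,0]],[[0,0,0],[0,0,0]]]}}

```text
time_s: 45.05
tool_pos: [0.567, 0.3135, 0.1214]
tool_rot: [-90.2, 0.1, -22.6]
force: [0.4, -0.5, -5.6]
grip_width: 0.0217
```

```bash
python3 - <<'E'
from hand import *
c=shot('w25.png'); im=c['im'][130:230,240:410,::-1]; cv2.imwrite('pics/c25.png',cv2.resize(im,None,fx=4.5,fy=4.5,interpolation=cv2.INTER_NEAREST))
q,a=quarter(3); print(q,a)
rows([*q,.125],-13.5,11,0)
E
```

```text
45.25 [0.5676 0.3141 0.1224] [-9.009e+01  8.000e-02 -2.257e+01] F [ 0.6 -0.8 -4.9] T [-0.03  0.03  0.02] 0.0219
[ 0.56404021 -0.04841517] 256.5
[[[12.0,-0.0,-31.0],[0.0,-0.8,-0.0]],[[12.0,-0.0,-30.0],[0.0,-0.8,-0.0]],[[12.0,-1.0,-31.0],[0.0,-0.8,-0.0]],[[11.0,0.0,-31.0],[0.0,-0.8,-0.0]],[[10.0,-0.0,-31.0],[0.0,-0.8,-0.0]],[[11.0,-0.0,-32.0],[0.0,-0.8,-0.0]],[[9.0,-0.0,-31.0],[0.0,-0.8,-0.0]],[[10.0,-1.0,-32.0],[0.0,-0.8,-0.0]],[[9.0,0.0,-32.0],[0.0,-0.8,-0.0]],[[8.0,-0.0,-31.0],[0.0,-0.8,-0.0]],[[8.0,-0.0,-32.0],[0.0,-0.8,-0.0]]]
```

View pics/c25.png

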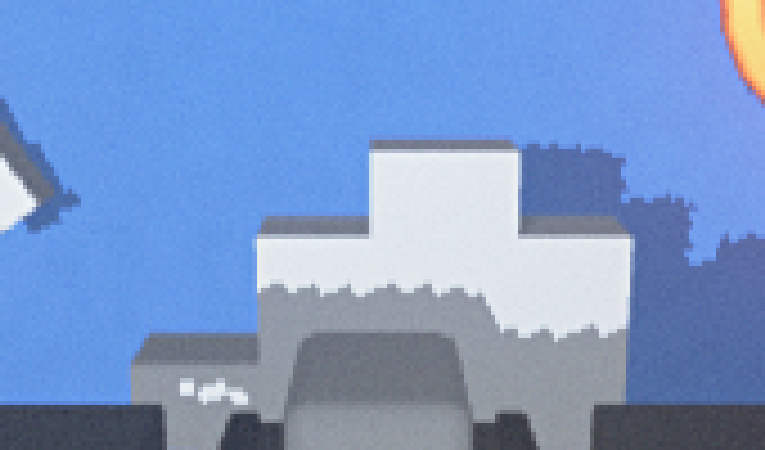

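Call:
{"method": "carry_out", "body": {"targets": [[[12,0,-31],[0,-0.8,0]],[[12,0,-30],[0,-0.8,0]],[[12,-1,-31],[0,-0.8,0]],[[11,0,-31],[0,-0.8,0]],[[10,0,-31],[0,-0.8,0]],[[11,0,-32],[0,-0.8,0]],[[9,0,-31],[0,-0.8,0]],[[10,-1,-32],[0,-0.8,0]],[[9,0,-32],[0,-0.8,0]],[[8,0,-31],[0,-0.8,0]],[[8,0,-30],[0,-1,0]],[[0,0,0],[0,0,0]]]}}

```text
time_s: 46.45
tool_pos: [0.5648, -0.0529, 0.125]
tool_rot: [-90.2, 0.0, -14.0]
force: [-0.3, -0.6, -4.4]
grip_width: 0.0217
```

```bash
python3 - <<'E'
from hand import *
c=load('w25'); p=np.array([.5676,.3141,.1224]); R=Ro.from_euler('xyz',[-90.09,.08,-22.57],degrees=True)
inhand(c,[(297,182.4),(380,182.4),(338,163.3)],p[2]-.0078,p,R)
c=shot('w26.png'); im=c['im'].copy(); draw(c,BED,[*B,BY],im)
cv2.imwrite('pics/o26.png',im[:,:,::-1])
q,a=quarter(3); rows([*q,.0575],-13.5,5)
E
```

```text
(297, 182.4) [-16.2   7.8  32.8]
(380, 182.4) [34.1  7.7 32.8]
(338, 163.3) [ 8.5  7.7 44.4]
46.65 [ 0.5651 -0.0441  0.1256] [-8.994e+01  3.000e-02 -1.349e+01] F [-0.6 -0.1 -4.7] T [ 0.07 -0.1  -0.03] 0.0216
[[[0.0,13.6,-0.9],[-0.0,0.0,-0.0]],[[0.0,13.6,-0.9],[-0.0,0.0,-0.0]],[[0.0,13.7,-0.9],[-0.0,0.0,-0.0]],[[0.0,13.6,-0.9],[-0.0,0.0,-0.0]],[[0.0,13.6,-0.9],[-0.0,0.0,-0.0]]]
```

View pics/o26.png

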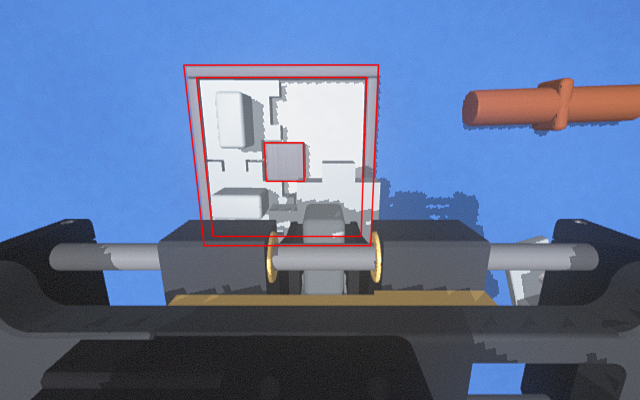

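Call:
{"method": "carry_out", "body": {"targets": [[[0,13.5,-0.5],[0,0,0]],[[0,13.5,-0.5],[0,0,0]],[[0,13.5,-0.5],[0,0,0]],[[0,13.5,-0.5],[0,0,0]],[[0,13.5,-1],[0,0,0]],[[0,0,0],[0,0,0]],[[0,0,0],[0,0,0]],[[0,0,0],[0,0,0]]]}}

```text
time_s: 47.45
tool_pos: [0.5652, -0.0485, 0.0589]
tool_rot: [-90.0, -0.1, -13.6]
force: [-0.1, -1.2, -4.1]
grip_width: 0.0218
```

```bash
python3 - <<'E'
from hand import *
c=shot('w27.png')
q,a=quarter(3); u=np.array([.2334,.9724]); print(q+.0016*u); rows([*(q+.0016*u),.031],-13.5,4)
E
```

```text
47.65 [ 0.565  -0.0486  0.0589] [-9.001e+01 -7.000e-02 -1.358e+01] F [ 0.1  0.3 -5.3] T [-0.02 -0.03 -0.04] 0.0217
[ 0.56441365 -0.04685933]
[[[-0.3,7.0,0.4],[0.0,-0.0,0.0]],[[-0.2,7.0,0.4],[0.0,-0.0,0.0]],[[-0.3,6.9,0.4],[0.0,-0.0,0.0]],[[-0.2,7.0,0.4],[0.0,-0.0,0.0]]]
```

View pics/w27.png

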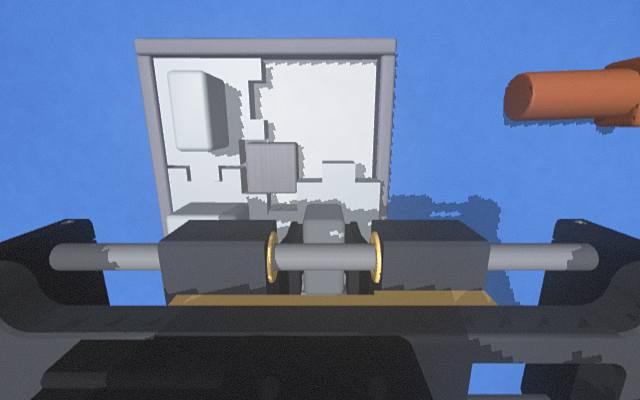

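Call:
{"method": "carry_out", "body": {"targets": [[[-0.5,6,0.9],[0,0,0]],[[-0.3,6,0.8],[0,0,0]],[[0,6,0],[0,0,0]],[[0,6,0],[0,0,0]],[[0,4,0],[0,0,0]],[[0,0,0],[0,0,0]],[[0,0,0],[0,0,0]]]}}

```text
time_s: 48.35
tool_pos: [0.5642, -0.0467, 0.0301]
tool_rot: [-90.0, -0.0, -13.6]
force: [-0.6, -0.2, -4.3]
grip_width: 0.0218
```

```bash
python3 - <<'E'
from hand import *
c=shot('w28.png')
E
```

```text
48.55 [ 0.5642 -0.0468  0.0302] [-90.    -0.   -13.58] F [ 0.   0.  -4.5] T [ 0.03  0.01 -0.  ] 0.0219
```

View pics/w28.png

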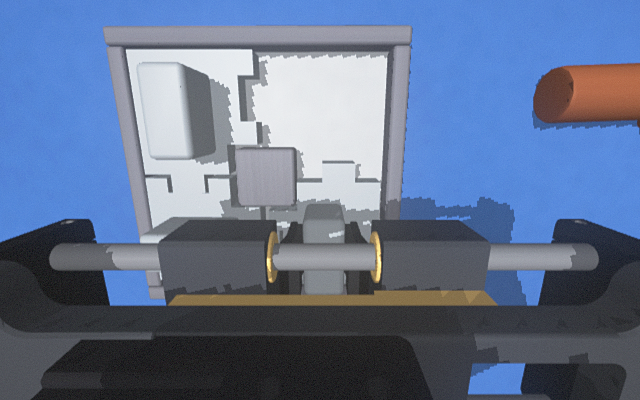

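Call:
{"method": "carry_out", "body": {"targets": [[[0,0.6,0],[0,0,0]],[[0,0,0],[0,0,0]]]}}

```text
time_s: 48.75
tool_pos: [0.5642, -0.0468, 0.0297]
tool_rot: [-90.0, -0.0, -13.6]
force: [-1.3, 0.0, -4.7]
grip_width: 0.0217
```

Call:
{"method": "carry_out", "body": {"targets": [[[0,0,0],[0,0,0]],[[0,0,0],[0,0,0]],[[0,0,0],[0,0,0]],[[0,0,0],[0,0,0]]], "jaw": 0.45}}

```text
time_s: 49.15
tool_pos: [0.5646, -0.0467, 0.0301]
tool_rot: [-90.0, -0.1, -13.6]
force: [0.3, 0.6, -1.0]
grip_width: 0.0382
```

Call:
{"method": "carry_out", "body": {"targets": [[[0,-10,0],[0,0,0]],[[0,-25,0],[0,0,0]],[[0,-40,0],[0,0,0]],[[0,-40,0],[0,0,0]],[[0,-40,0],[0,0,0]],[[0,0,0],[0,0,0]],[[0,0,0],[0,0,0]]]}}

```text
time_s: 49.85
tool_pos: [0.5649, -0.0467, 0.1863]
tool_rot: [-90.0, -0.2, -13.6]
force: [-0.5, 0.2, -0.8]
grip_width: 0.0395
```

```bash
python3 - <<'E'
from hand import *
c=shot('w29.png'); im=c['im'].copy()
for i in (1,2,3):
    q,a=quarter(i); draw(c,[[(x,y,z+6) for x,y,z in L] for L in PLL],[*q,np.radians(a)],im,(0,255,0))
cv2.imwrite('pics/o29.png',im[:,:,::-1])
rows([.4668,.3864,.13],12.5,12,0)
E
```

```text
50.05 [ 0.5632 -0.0467  0.1833] [-90.01   0.15 -13.58] F [-0.   0.1 -0.6] T [ 0.04 -0.07 -0.04] 0.0389
[[[-16.0,4.0,33.0],[-0.0,-2.2,-0.0]],[[-15.0,5.0,34.0],[-0.0,-2.2,-0.0]],[[-14.0,4.0,34.0],[-0.0,-2.2,-0.0]],[[-12.0,5.0,35.0],[-0.0,-2.2,-0.0]],[[-11.0,4.0,36.0],[-0.0,-2.2,-0.0]],[[-10.0,5.0,35.0],[-0.0,-2.2,-0.0]],[[-8.0,4.0,36.0],[-0.0,-2.2,-0.0]],[[-7.0,5.0,37.0],[-0.0,-2.2,-0.0]],[[-5.0,4.0,36.0],[-0.0,-2.2,-0.0]],[[-5.0,5.0,37.0],[-0.0,-2.2,-0.0]],[[-2.0,4.0,37.0],[-0.0,-2.2,-0.0]],[[-1.0,5.0,37.0],[-0.0,-2.2,-0.0]]]
```

View pics/o29.png

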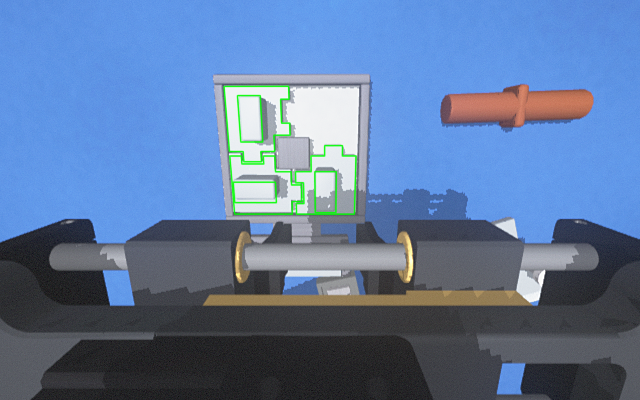

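Call:
{"method": "carry_out", "body": {"targets": [[[-16,4,33],[0,-2.2,0]],[[-15,5,34],[0,-2.2,0]],[[-14,4,34],[0,-2.2,0]],[[-12,5,35],[0,-2.2,0]],[[-11,4,36],[0,-2.2,0]],[[-10,5,35],[0,-2.2,0]],[[-8,4,36],[0,-2.2,0]],[[-7,5,37],[0,-2.2,0]],[[-5,4,36],[0,-2.2,0]],[[-5,5,37],[0,-2.2,0]],[[-2,4,36],[0,-2.2,0]],[[-1,5,35],[0,-2.2,0]]], "jaw": 0.85}}

```text
time_s: 51.25
tool_pos: [0.4678, 0.3848, 0.1292]
tool_rot: [-90.0, 0.1, 12.9]
force: [0.2, -0.2, 0.2]
grip_width: 0.074
```

```bash
python3 - <<'E'
from fp import *
env.read_camera('wrist');env.read_camera('wrist')
c=shot('w30.png'); im=c['im'].copy()
v,f=fitedge(c,PLL,.4668,.3864,np.radians(12.5),d=.006,da=.05); print(v[:2],np.degrees(v[2]),f)
draw(c,PLL,v,im)
cv2.imwrite('pics/o30.png',im[:,:,::-1])
rows([v[0],v[1],.0225],np.degrees(v[2]),6)
E
```

```text
51.55 [0.4693 0.3822 0.1298] [-9.008e+01  6.000e-02  1.273e+01] F [ 0.6 -1.2  0.4] T [-0.05 -0.13  0.02] 0.0741
[0.46681388 0.38666393] 12.882552399535461 -117.3846664428711
[[[-0.2,17.9,0.8],[0.0,-0.0,-0.0]],[[-0.2,17.9,0.9],[0.0,-0.0,-0.0]],[[-0.3,17.9,0.8],[0.0,-0.0,-0.0]],[[-0.2,17.8,0.9],[0.0,-0.0,-0.0]],[[-0.2,17.9,0.8],[0.0,-0.0,-0.0]],[[-0.2,17.9,0.8],[0.0,-0.0,-0.0]]]
```

View pics/o30.png

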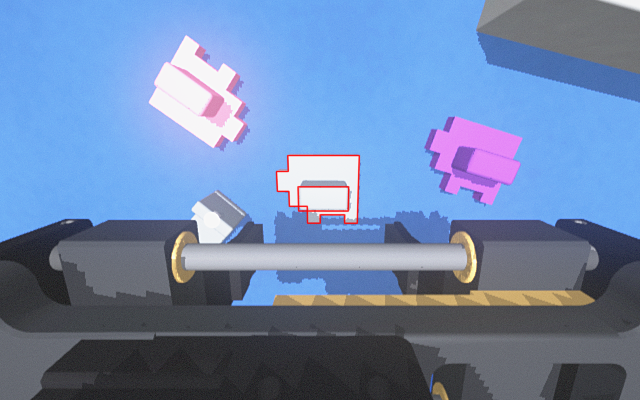

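Call:
{"method": "carry_out", "body": {"targets": [[[-0.5,18,1],[0,0,0]],[[-0.5,18,1],[0,0,0]],[[0,18,1],[0,0,0]],[[0,18,0.5],[0,0,0]],[[0,18,0],[0,0,0]],[[0,12,0],[0,0,0]],[[0,5,0],[0,0,0]],[[0,0,0],[0,0,0]],[[0,0,0],[0,0,0]]]}}

```text
time_s: 52.45
tool_pos: [0.4673, 0.3875, 0.0242]
tool_rot: [-90.0, -0.0, 12.8]
force: [-0.1, -0.7, 0.6]
grip_width: 0.074
```

```bash
python3 - <<'E'
from fp import *
st(); rows([.4668,.3866,.0225],12.8,1)
E
```

```text
52.45 [0.4673 0.3875 0.0242] [-8.997e+01 -5.000e-02  1.283e+01] F [-0.1 -0.7  0.6] T [ 0.02 -0.11  0.02] 0.074
[[[-0.7,1.7,-0.7],[-0.0,0.0,0.0]]]
```

Call:
{"method": "carry_out", "body": {"targets": [[[-0.5,1.5,-0.7],[0,0,0]],[[0,0,0],[0,0,0]],[[0,0,0],[0,0,0]],[[0,0,0],[0,0,0]],[[0,0,0],[0,0,0]],[[0,0,0],[0,0,0]],[[0,0,0],[0,0,0]],[[0,0,0],[0,0,0]],[[0,0,0],[0,0,0]]], "jaw": 0, "squeeze": 40}}

```text
time_s: 53.35
tool_pos: [0.467, 0.3862, 0.0223]
tool_rot: [-90.0, -0.0, 12.8]
force: [1.1, -0.2, 1.5]
grip_width: 0.0438
```

```bash
python3 - <<'E'
from fp import *
st()
E
```

```text
53.35 [0.467  0.3862 0.0223] [-9.000e+01 -3.000e-02  1.282e+01] F [ 1.1 -0.2  1.5] T [-0.03 -0.24  0.07] 0.0438
```

Call:
{"method": "carry_out", "body": {"targets": [[[0,-5,0],[0,0,0]],[[0,-20,0],[0,0,0]],[[0,-25,0],[0,0,0]],[[0,-30,0],[0,0,0]],[[0,-20,0],[0,0,0]],[[0,0,0],[0,0,0]],[[0,0,0],[0,0,0]],[[0,0,0],[0,0,0]]]}}

```text
time_s: 54.15
tool_pos: [0.4657, 0.3849, 0.12]
tool_rot: [-90.1, 0.2, 12.8]
force: [-0.6, 0.1, -4.8]
grip_width: 0.0435
```

```bash
python3 - <<'E'
from hand import *
c=shot('w31.png'); im=c['im'][130:230,240:410,::-1]; cv2.imwrite('pics/c31.png',cv2.resize(im,None,fx=4.5,fy=4.5,interpolation=cv2.INTER_NEAREST))
q,a=quarter(0); print(q,a)
rows([*q,.125],-13.5,11,0)
E
```

```text
54.35 [0.4662 0.3857 0.1209] [-90.03   0.11  12.83] F [ 1.2 -0.1 -4.3] T [-0.02 -0.11 -0.  ] 0.0438
[0.58131517 0.02354021] -13.5
[[[3.0,-0.0,-34.0],[0.0,2.4,-0.0]],[[4.0,-1.0,-35.0],[0.0,2.4,-0.0]],[[6.0,-0.0,-34.0],[0.0,2.4,-0.0]],[[7.0,-0.0,-34.0],[0.0,2.4,-0.0]],[[9.0,-1.0,-33.0],[0.0,2.4,-0.0]],[[10.0,-0.0,-33.0],[0.0,2.4,-0.0]],[[11.0,-0.0,-33.0],[0.0,2.4,-0.0]],[[13.0,-1.0,-32.0],[0.0,2.4,-0.0]],[[14.0,-0.0,-31.0],[0.0,2.4,-0.0]],[[15.0,-1.0,-31.0],[0.0,2.4,-0.0]],[[17.0,0.0,-31.0],[0.0,2.4,-0.0]]]
```

View pics/c31.png

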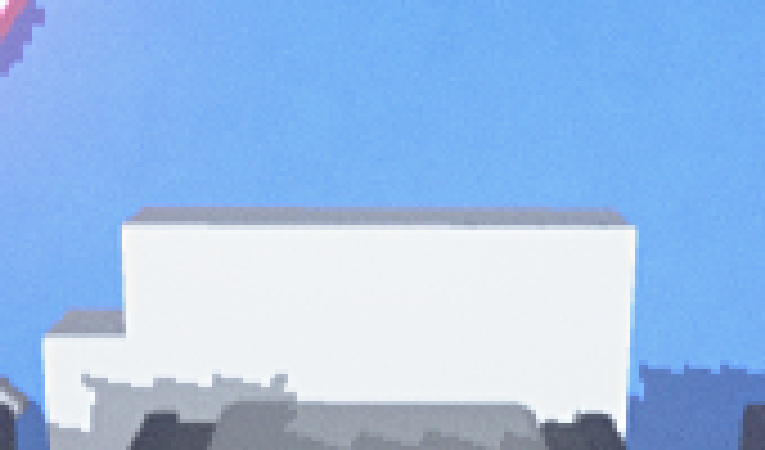

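Call:
{"method": "carry_out", "body": {"targets": [[[3,0,-34],[0,2.4,0]],[[4,-1,-35],[0,2.4,0]],[[6,0,-34],[0,2.4,0]],[[7,0,-34],[0,2.4,0]],[[9,-1,-33],[0,2.4,0]],[[10,0,-33],[0,2.4,0]],[[11,0,-33],[0,2.4,0]],[[13,-1,-32],[0,2.4,0]],[[14,0,-31],[0,2.4,0]],[[15,-1,-31],[0,2.4,0]],[[17,0,-30],[0,2.4,0]],[[0,0,0],[0,0,0]]]}}

```text
time_s: 55.55
tool_pos: [0.5834, 0.0166, 0.1253]
tool_rot: [-90.2, -0.1, -14.1]
force: [0.6, -0.2, -4.9]
grip_width: 0.0436
```

```bash
python3 - <<'E'
from hand import *
env.read_camera('wrist');env.read_camera('wrist')
c=shot('w32.png'); 
q,a=quarter(0); rows([*q,.057],-13.5,5)
E
```

```text
55.85 [0.5816 0.0263 0.1261] [-8.998e+01  2.000e-02 -1.343e+01] F [-0.1  0.5 -4.3] T [-0.06 -0.05  0.02] 0.0439
[[[0.1,13.8,-0.6],[-0.0,0.0,-0.0]],[[0.1,13.8,-0.5],[-0.0,0.0,-0.0]],[[0.0,13.8,-0.6],[-0.0,0.0,-0.0]],[[0.1,13.9,-0.5],[-0.0,0.0,-0.0]],[[0.1,13.8,-0.6],[-0.0,0.0,-0.0]]]
```

Call:
{"method": "carry_out", "body": {"targets": [[[0,14,-0.5],[0,0,0]],[[0,14,-0.5],[0,0,0]],[[0,14,-0.5],[0,0,0]],[[0,14,0],[0,0,0]],[[0,13,0],[0,0,0]],[[0,0,0],[0,0,0]],[[0,0,0],[0,0,0]],[[0,0,0],[0,0,0]]]}}

```text
time_s: 56.65
tool_pos: [0.5824, 0.0233, 0.0578]
tool_rot: [-90.0, -0.1, -13.6]
force: [0.8, 0.1, -4.3]
grip_width: 0.0437
```

```bash
python3 - <<'E'
from hand import *
c=shot('w33.png'); q,a=quarter(0); rows([*q,.030],-13.5,4)
E
```

```text
56.85 [0.5821 0.0231 0.0578] [-9.000e+01 -7.000e-02 -1.358e+01] F [ 0.1 -0.5 -4.6] T [-0.03 -0.02 -0.01] 0.0435
[[[-0.2,6.9,0.1],[-0.0,-0.0,0.0]],[[-0.3,7.0,0.0],[-0.0,-0.0,0.0]],[[-0.2,6.9,0.1],[-0.0,-0.0,0.0]],[[-0.2,7.0,0.0],[-0.0,-0.0,0.0]]]
```

View pics/w33.png

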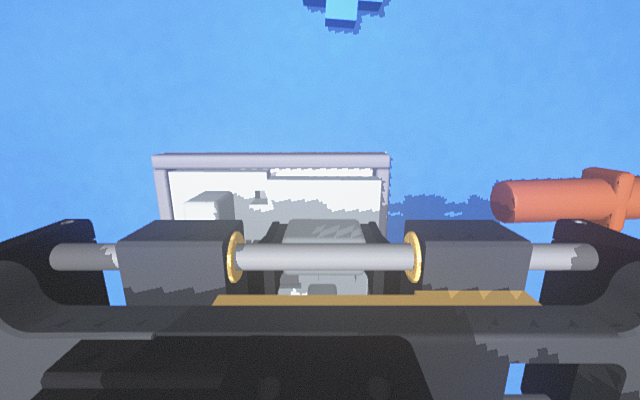

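Call:
{"method": "carry_out", "body": {"targets": [[[-0.5,7,0.2],[0,0,0]],[[-0.5,7,0],[0,0,0]],[[0,6,0],[0,0,0]],[[0,5,0],[0,0,0]],[[0,4,0],[0,0,0]],[[0,0,0],[0,0,0]],[[0,0,0],[0,0,0]]]}}

```text
time_s: 57.55
tool_pos: [0.5807, 0.0237, 0.0283]
tool_rot: [-90.0, 0.0, -13.6]
force: [-1.6, -0.2, -1.3]
grip_width: 0.0437
```

```bash
python3 - <<'E'
from hand import *
c=shot('w34.png')
E
```

```text
57.75 [0.5807 0.0236 0.0283] [-90.     0.   -13.57] F [-2.   0.1  0.1] T [0.01 0.42 0.06] 0.0438
```

View pics/w34.png

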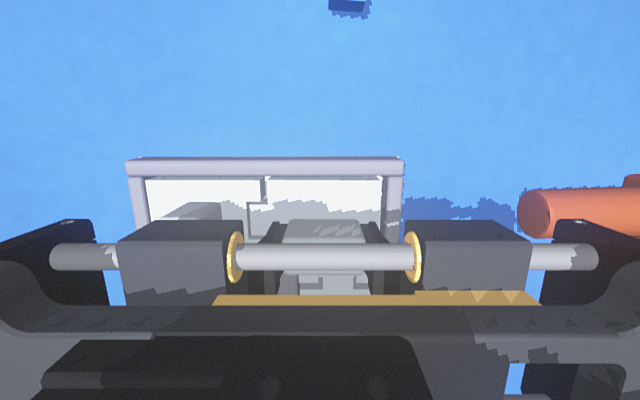

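Call:
{"method": "carry_out", "body": {"targets": [[[0,0,0],[0,0,0]],[[0,0,0],[0,0,0]],[[0,0,0],[0,0,0]],[[0,0,0],[0,0,0]]], "jaw": 0.62}}

```text
time_s: 58.15
tool_pos: [0.5812, 0.0235, 0.0284]
tool_rot: [-90.0, -0.0, -13.6]
force: [1.1, 0.0, 0.6]
grip_width: 0.0538
```

Call:
{"method": "carry_out", "body": {"targets": [[[0,-10,0],[0,0,0]],[[0,-25,0],[0,0,0]],[[0,-40,0],[0,0,0]],[[0,-40,0],[0,0,0]],[[0,-40,-20],[0,0,0]],[[0,-40,-40],[0,0,0]],[[0,-40,-40],[0,0,0]],[[0,0,-30],[0,0,0]],[[0,0,0],[0,0,0]],[[0,0,0],[0,0,0]],[[0,0,0],[0,0,0]]]}}

```text
time_s: 59.25
tool_pos: [0.5524, -0.0922, 0.2539]
tool_rot: [-90.0, 0.0, -13.5]
force: [-0.2, 0.8, -0.8]
grip_width: 0.0538
```

```bash
python3 - <<'E'
from hand import *
env.read_camera('wrist')
c=shot('w35.png'); im=c['im'].copy()
b,f=fitedge(c,BED,*B,BY,d=.004,da=.03); print('bed',b[:2],np.degrees(b[2]),f)
for i in range(4):
    q,a=quarter(i); L6=[[(x,y,z+6) for x,y,z in L] for L in PLL]
    v,f=fitedge(c,L6[1:],*q,np.radians(a),d=.003,da=.03)
    k=place([[-.037,-.037,0]],*v)[0][:2]; print(i,np.round(v[:2]-q,4),round(np.degrees(v[2])-a,1),'key err mm',np.round((k-b[:2])*1000,1),round(f))
    draw(c,L6,[*q,np.radians(a)],im,(0,255,0))
cv2.imwrite('pics/o35.png',im[:,:,::-1])
a=snap('side','s35.png'); a=snap('top','t35.png')
im=cv2.imread('pics/s35.png'); cv2.imwrite('pics/s35c.png',cv2.resize(im[130:320,230:430],None,fx=3.1,fy=3.1,interpolation=cv2.INTER_CUBIC))
E
```

```text
59.5 [ 0.5525 -0.0927  0.2536] [-8.999e+01  3.000e-02 -1.347e+01] F [-0.6  0.1 -0.5] T [-0.   -0.14  0.01] 0.0542
bed [ 0.53897428 -0.0026101 ] -13.460728800134863 -91.95397186279297
0 [ 0.0041 -0.0217] -0.8 key err mm [  1.5 -22.2] -100
1 [0.0005 0.0046] 0.8 key err mm [-1.2  3.8] -85
2 [-0.0029  0.0017] -2.6 key err mm [-4.  -1.5] -103
3 [ 0.0043 -0.0087] -1.4 key err mm [ 3.1 -9.2] -87
```

View pics/o35.png

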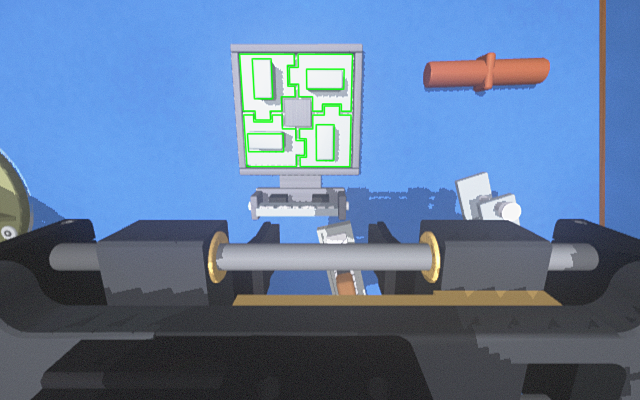

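View pics/s35c.png

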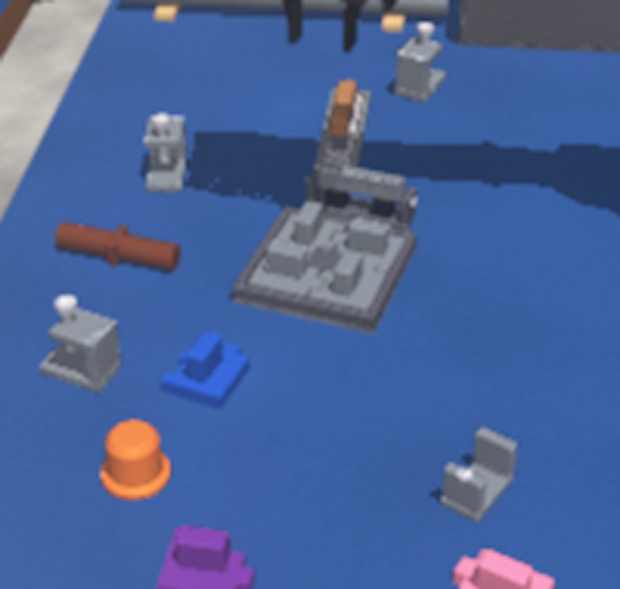

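View pics/t35.png

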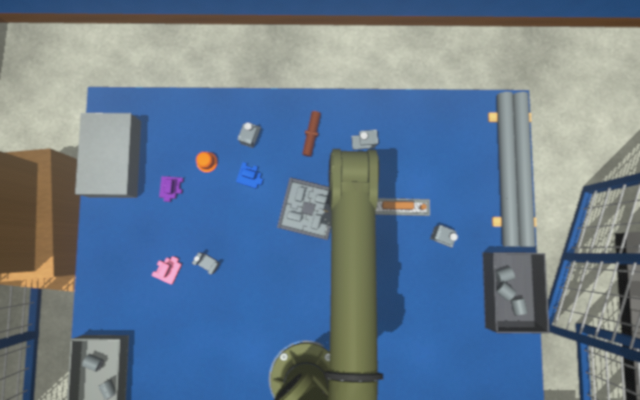

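```bash
python3 - <<'E'
from hand import *
c=load('w35'); im=c['im'].copy(); L6=[[(x,y,z+6) for x,y,z in L] for L in PLL]
for i in range(4):
    q,a=quarter(i)
    v,f=fitedge(c,L6,*q,np.radians(a),d=.0015,da=.015)
    k=place([[-.037,-.037,0]],*v)[0][:2]; print(i,'key err mm',np.round((k-B)*1000,1),round(np.degrees(v[2])-a,1),round(f))
cv2.imwrite('pics/c35.png',cv2.resize(im[35:225,220:370,::-1],None,fx=3.15,fy=3.15,interpolation=cv2.INTER_CUBIC))
E
```

```text
0 key err mm [-1.1  0.6] 0.4 -106
1 key err mm [-0.7  0.4] -0.4 -108
2 key err mm [-0.7  2. ] -0.4 -102
3 key err mm [-1.   0.9] 0.1 -98
```

View pics/c35.png

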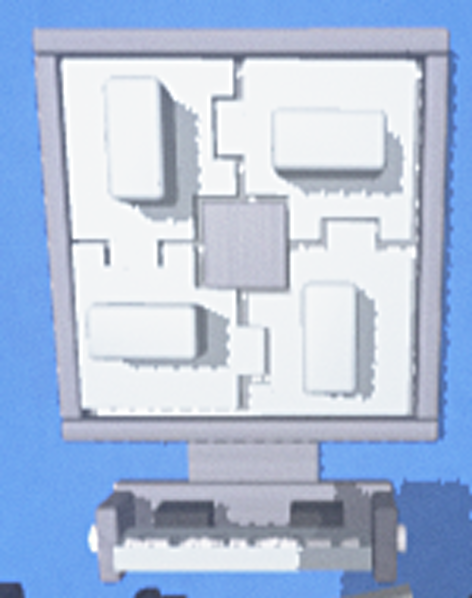

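All four plates are keyed round the boss and flush, the file is in its cradle, and the gripper is clear. Handing in.

```bash
python3 - <<'E'
from hand import *
st(); print(env.sign_off())
E
```

```text
59.6 [ 0.5525 -0.0932  0.2537] [-8.999e+01  2.000e-02 -1.352e+01] F [ 0.4  0.3 -0.4] T [-0.01 -0.02 -0.01] 0.0542
the job is handed in; nothing more can be done
None
```

I made the four file strokes, laid the file back in its cradle, laid all four grey plates in the bed, and handed the job in at 59.6 s. The sign-off gave no verdict.

- **Strokes:** On each one the file tip went from about 36 mm to about 154 mm past the bar. It was pressed with 5–6 N going forward and lifted 26 mm for the return. I had no `bar_slide` reading, so the sign that the bar was carried along is the 2.6–3.7 N of drag on the file at the end of each stroke.
- **File:** The last check, a wrist picture taken just after I let go, showed it flat in the cradle and about 3 mm off centre. The final side and top pictures still show it there.
- **Plates:** The final picture shows each notch round the boss and the tabs in their recesses. Key points measured within about 2.1 mm of the bed centre and yaw within 0.4°. The release heights put every underside within about 0.5 mm of the recess floor.
- **One check disagreed:** A first fit on the lifting lugs alone gave offsets of up to 22 mm. It had locked onto other edges: the outlines overlaid on the picture, the full-outline fit and a close crop all contradict it.
- **Bystanders:** None was touched. The clamps, pin, cap and coupler look unmoved in the final top and side pictures, though I did not measure this. The blue, pink and purple look-alikes were left alone.

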